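# Wedge demonstration on the lever board

### The arm

A 6-joint arm with a two-finger parallel gripper is mounted at the origin on the work surface. World frame = base frame: x ahead of the robot, y to its left, z up, the work surface at z = 0. Lengths are in mm, angles in rad, forces in N, time in s.
With the tool pointing down it reaches from about 350 to 875 mm from the base axis. Payload 4.2 kg.
Tool frame: the origin (TCP) lies midway between the tips of the shut fingers; the grasp point (between the pads) lies 19 mm behind it (arm.grip_point_offset is the z of the grasp point in the tool frame, in mm); z points along the fingers, x is the direction in which the jaws open and shut, and the axes are right-handed (so a half turn about z gives the same grasp; the last joint's range is limited). The gripper opens to 85 mm and grips with 20 to 120 N. Pads are 22 mm wide; open, the fingers measure 114 mm over their backs; the gripper's body (76 mm by 85 mm) begins 54 mm behind the grasp point. The pads swing forward as they close: fully open they stand 13 mm farther back than shut.
Start: joints at [1.398, 0.385, 0.008, 0, -1.194, -0.259], TCP at [261.533, 567.626, 198.012] pointing down, gripper open.
Joint ranges: [-3.14, 3.14], [-1.21, 2.06], [-1.07, 1.41], [-3.16, 2.05], [-2.99, -0.16], [-3.1, 3.1]. Speed limits (rad/s): [2.79, 2.79, 3.14, 3.14, 3.14, 3.14].

### API

Orientations are given as a unit quaternion [x, y, z, w].
In Python, from bench import arm gives the robot as it stands.
- The arm moves only by the shell command python3 -m jog 'ROWS'. ROWS is JSON, a list of rows, each an object of numbers: "hand": the finger opening in mm, from 0 to 85.4; "dx", "dy", "dz": the shift along the tool's x, y, z in mm; "rx", "ry", "rz": the turn, a rotation vector about the tool's x, y, z in rad. A call has 1 to 5 rows; each row shifts and turns the commanded pose from where the row before left it, along the tool's axes as they then stand; what a row does not reach is not made up. A row lasts 1/12 s, in which the tool goes at most 41.7 mm and 7.16 degrees, less where a joint would pass 70% of its speed; a pose out of reach is approached as far as the arm can. A call with a gripper value outside its range is refused whole. The fingers move at their own pace and stop on an object; the grip force is fixed at half the most. Time passes only in rows, so rows that do not move let the fingers close. It gives the time, the measured TCP pose, the force and the opening at its end, in the units of the state.
- arm.read_state(): the state, without advancing time (a new reading comes with each control period).
- arm.get_image(name): name is "side" or "top" or "wrist"; returns a dict with "img" (384x512x3 uint8, red, green, blue), "depth" (384x512 float32, mm along the optical axis (not along the pixel's ray), 0 where there is no reading), "intrinsics" (3x3 intrinsics, pixels), "R" (3x3) and "t" (3): a world point X has camera coordinates R X + t; the wrist camera has in their place "T_tool_cam" (4x4, takes a point from camera to tool coordinates, whose origin is the TCP and whose axes are the tool frame's). Camera axes: x right, y down, z forward; pixel columns grow to the right and rows downward; lengths in mm; the calibration is good to about 2 mm. The wrist camera is an equidistant fisheye: a pixel r from the principal point sees the ray r / f radians off the axis. A picture is of the moment at which its call begins: read the wrist's pose just before it.
- arm.job_done(): hands the job in, once; it reports no verdict.
The state is a dict: "clock": time; "joints": joint angles; "joint_vel": joint speeds; "joint_efforts": joint torques, N m; "position": TCP position; "ee_rot": TCP orientation; "contact_force": force on the tool from outside, world axes, zero at the start; "wrist_torque": the same for the moment, N m; "gripper_width": finger opening in mm.
Only numpy, scipy, OpenCV 4.12 (cv2) and the standard library are available. Lean on these libraries where they do the work, as an engineer would, in place of code of your own. Each camera call takes 0.05 s, during which the arm holds its last target.

### The job

Put the steel load with the hole over the upright post on the hinged wooden beam, seated flat on the beam, and let go of it. Then take the wooden wedge by its grip block, lay it flat on the dark base board and push it thin end first under the free end of the beam, between the two rest pads, until the beam just lifts off the pads, by about 4 mm. Finish while still holding the wedge there, lifting the beam only with the wedge, touching neither beam nor load at the end, and leaving the other things on the bench in place.

Things in the scene. Friction and masses are not known exactly. Their poses are not given: they have to be found in the camera images.
- base: Fixed dark wooden base board, 340 x 110 x 14 mm (x, y, z), on the bench, place and heading vary. Origin: centre of its underside. x runs from the open landing end (x = -170 mm) to the hinge (x = 145 mm, steel cheeks 54 mm high). Two black rest pads, 25 x 14 x 10 mm high, stand on it at x = -45 to -20, y = 26 to 40 mm either side: channel 52 mm wide. Its top is free from x = -170 to -45 mm: lay the wedge there.
- beam (a joint): Hinge angle (rad) of the light wooden beam, 80 mm wide, 16 mm thick, 190 mm from hinge pin to free end, 0.3 kg. 0: it rests on the pads, underside 10 mm above the base board's top; it grows as the free end rises: 4 mm of lift at the end is 0.021. No spring: only beam and load weigh it down (about 4 N at the free end).
- beam_end (a point): Middle of the lower edge of the beam's free end. At rest it lies at x = -45, y = 0, z = 24 mm in the base board's frame; it rises as the beam lifts. Axes as the base board's, tilting with the beam.
- post_top (a point): Tip of the round-topped steel post, 12 mm thick, that stands on the beam 105 mm from the hinge pin, mid-width, 58 mm above the beam's top; z points up along it. At rest it lies at x = 40, y = 0, z = 98 mm in the base board's frame.
- load_collar (a point): The steel load: disc 64 mm across, 14 mm thick, and on it a round collar 36 mm across, 50 mm tall in all, an 18 mm hole right through; 0.4 to 0.6 kg. Stands on the bench collar up, left or right of the lever board, the wedge on the other side. Point: on the axis, 34 mm above the underside, near the collar's middle: grasp here. Seated on the post it lies 24 mm below the post's tip.
- load: The same steel load; origin at the centre of its underside, z up along the hole.
- wedge_grip (a point): Light wooden wedge, 122 long, 36 wide, 90 g, lying flat: a grip block (32 long, 36 wide, 46 mm tall) and from it along +x a ramp 90 long, 21 mm high at the block, 3 mm at the thin end: 5 mm of push lifts 1 mm; it meets the resting beam when the thin end is 35 mm under. Point: centre of the grip block, 23 mm above the underside; x to the thin end, y across the 36 mm to grasp, z up.
- wedge_tip (a point): Middle of the wedge's thin end at its underside, 106 mm from the grip block's centre along the wedge's x; axes as the wedge's.
- wedge: The same wedge; origin under the centre of the grip block, on the underside; axes as point wedge_grip.
- eraser: Bystander to be left alone: grey felt board eraser, 50 x 120 x 28 mm. Origin: centre of its underside.
- matchbox: Bystander to be left alone: cardboard matchbox, 36 x 52 x 16 mm. Origin: centre of its underside.
- dropper: Bystander to be left alone: white plastic bottle with red cap, 44 mm across, about 95 mm tall. Origin: centre of its underside.
- beaker: Bystander to be left alone: glass beaker, 68 mm across, 85 mm tall. Origin: centre of its underside.
- slug: Bystander to be left alone: solid brass cylinder without a hole, 34 mm across, 45 mm tall. Origin: centre of its underside.
- block: Bystander to be left alone: plain rectangular wooden block, 90 x 36 x 36 mm, not a wedge. Origin: centre of its underside.
Mind the look-alikes: they are no part of the job. What is shaped like the wedge but green is not meant.

How it is judged (in metres and radians):
On the way:
1. the load sits on the post, flat on the beam, let go, with the beam still down on its pads (horizontal distance between load_collar and post_top below 0.01 m and z of load_collar in the frame of post_top below -0.018 m and contact force between the fingers and load below 0.2 N and angle between load_collar's own z axis and vertical below 0.06 rad and value of joint beam below 0.006 rad), for 0.2 s.
At the end, for the whole second after the job is handed in: Beam 1.5 to 7 mm off its pads at the free end (0.008 to 0.037 rad), still, carried by the wedge, which lies flat on the base, thin end 30 mm or more under the beam between the pads, held in the fingers; load on the post, seated to 6 mm; robot touches neither beam nor load (value of joint beam between 0.008 and 0.037 rad and velocity of joint beam between -0.03 and 0.03 rad/s and contact force between wedge and beam above 0.5 N and contact force between the fingers and wedge above 2 N and contact force between each of the fingers, the arm and beam below 0.2 N and contact force between each of the arm, the fingers and load below 0.2 N and z of wedge in the frame of base between 0.01 and 0.019 m and angle between wedge's own z axis and vertical below 0.08 rad and x of wedge_tip in the frame of base above -0.015 m and y of wedge_tip in the frame of base between -0.02 and 0.02 m and horizontal distance between load_collar and post_top below 0.01 m and z of load_collar in the frame of post_top below -0.018 m); the arm keeps its last pose, push and grip.
It fails at once if the beam was lifted over 15 mm at its free end, higher than the wedge can (value of joint beam above 0.08 rad).
It fails at once if a bystander was moved by over 30 mm (distance of any of eraser, matchbox, dropper, beaker, slug, block from where it was at the start of the episode above 0.03 m).
It also fails if it takes over 61 s, if anything falls off the work surface, if the arm or the gripper's body presses on something with over 40 N, if the wrist force passes 120 N, or if a joint passes its speed limit or range.

## Working session

There is one attempt and no reset: what is moved stays moved. The work goes in short steps, Python scripts to look and compute and a shell command to move; the robot and the scene stay as the last step left them, time stands still between calls to the robot, and variables do not carry over. Pictures are saved under pics/ and viewed, and the job is handed in when it is done.

```bash
mkdir -p pics; ls; python3 - <<'E'
from bench import arm
import cv2,numpy as np
s=arm.read_state();print(s)
for n in("top","side"):
    d=arm.get_image(n);cv2.imwrite(f"pics/{n}0.png",d["img"][:,:,::-1]);np.savez(f"{n}0.npz",**{k:v for k,v in d.items()})
    print(n,{k:v for k,v in d.items() if k not in("img","depth")})
print(arm.grip_point_offset)
E
```

```text
pics
{'clock': 0.0, 'joints': array([ 1.39760044e+00,  3.85530579e-01,  6.61673975e-03, -5.21976956e-04,
       -1.19401415e+00, -2.58621944e-01]), 'joint_vel': array([-2.07987563e-04,  1.91191286e-03,  8.60505916e-05,  1.21036680e-04,
        2.65975361e-04, -8.87708411e-04]), 'joint_efforts': array([ 4.20751621e-05, -3.92288160e+01,  1.88397771e+01,  4.18619111e+00,
       -4.60400741e-03, -8.42359015e-06]), 'position': array([261.265855  , 567.03422587, 196.93039136]), 'ee_rot': array([-5.39120561e-01,  8.42227894e-01, -6.21102160e-04, -8.99484787e-04]), 'contact_force': array([-0.08876079,  0.73351951,  0.3348505 ]), 'wrist_torque': array([-0.03781724,  0.01676899,  0.01762758]), 'gripper_width': 85.02047533912557}
top {'intrinsics': array([[436.83612706,   0.        , 256.90991033],
       [  0.        , 436.83612706, 195.24030985],
       [  0.        ,   0.        ,   1.        ]]), 'R': array([[-0.01491768, -0.99988505,  0.00271238],
       [-0.99578208,  0.01461075, -0.09057909],
       [ 0.09052905, -0.00405217, -0.99588557]]), 't': array([   7.25677872,  534.91888406, 1119.80642544])}
side {'intrinsics': array([[364.70036409,   0.        , 255.57053309],
       [  0.        , 364.70036409, 185.02061638],
       [  0.        ,   0.        ,   1.        ]]), 'R': array([[ 0.74774301, -0.66398553, -0.00189782],
       [-0.50346987, -0.56511126, -0.65358041],
       [ 0.43289546,  0.48966568, -0.7568547 ]]), 't': array([-369.5790784 ,  331.79749844,  802.47433905])}
-18.700000000000003
```

View pics/top0.png

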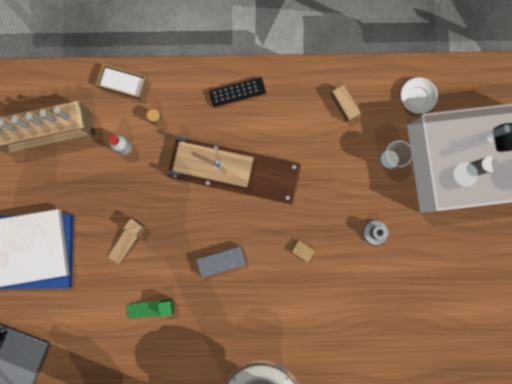

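View pics/side0.png

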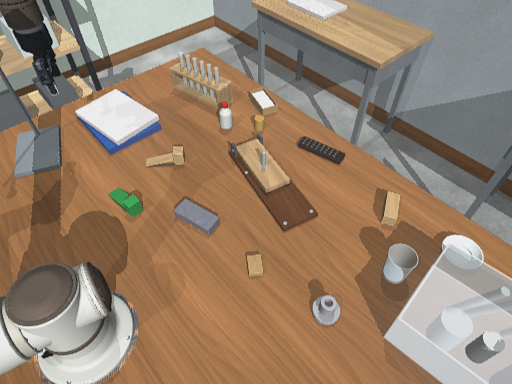

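The top view shows the load at about (376,233), the wedge at about (126,242) with the block at the upper right, and the base board from (172,155) to (298,183) with its landing end on the right. The green decoy is at (150,309). I'll enlarge these areas next.

```bash
python3 - <<'E'
import cv2,numpy as np
im=cv2.imread("pics/top0.png")
def crop(x,y,w,h,s,n): cv2.imwrite(n,cv2.resize(im[y:y+h,x:x+w],None,fx=s,fy=s,interpolation=cv2.INTER_CUBIC))
crop(160,130,150,80,5,"pics/t_base.png")
a=im[212:268,100:156];b=im[205:261,348:404]
cv2.imwrite("pics/t_wl.png",cv2.resize(np.hstack([a,b]),None,fx=7,fy=7,interpolation=cv2.INTER_CUBIC))
E
cat > cam.py <<'E'
import numpy as np
def load(n):
    return dict(np.load(n))
def unproj_z(d,u,v,z):
    K=d["intrinsics"];r=np.linalg.inv(K)@[u,v,1.];R=d["R"];t=d["t"]
    c=-R.T@t;w=R.T@r;s=(z-c[2])/w[2];return c+s*w
def unproj_d(d,u,v):
    K=d["intrinsics"];D=d["depth"][int(round(v)),int(round(u))]
    p=np.linalg.inv(K)@[u,v,1.]*D;return d["R"].T@(p-d["t"])
def proj(d,X):
    p=d["R"]@np.array(X)+d["t"];q=d["intrinsics"]@p;return q[:2]/q[2]
E
```

```text
(no output)
```

View pics/t_base.png

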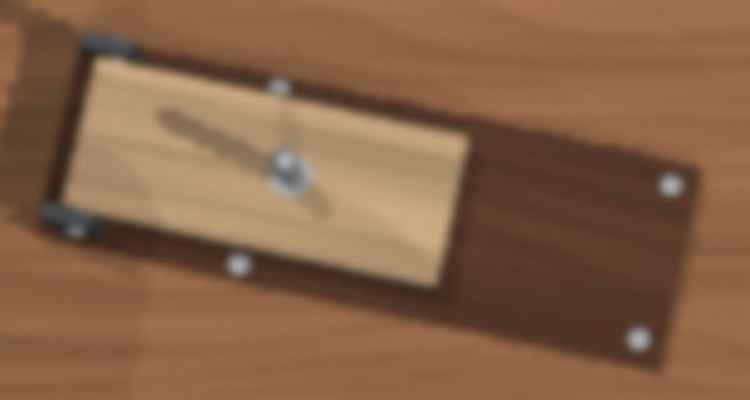

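View pics/t_wl.png

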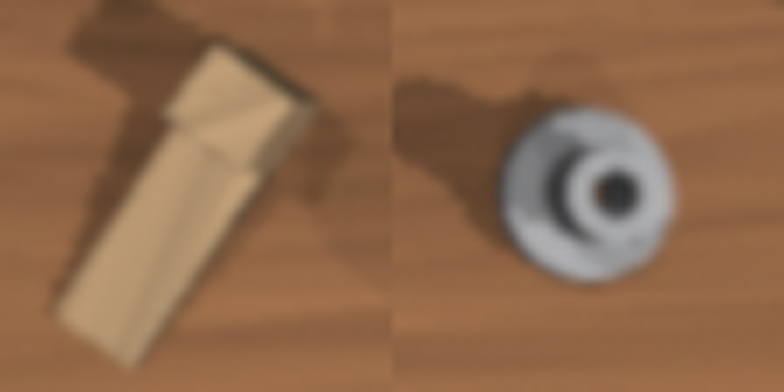

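```bash
python3 - <<'E'
from cam import *
d=load("top0.npz"); s=load("side0.npz")
def P(cx,cy,x0,y0,k,z): return unproj_z(d,x0+(cx+.5)/k-.5,y0+(cy+.5)/k-.5,z)
B=lambda x,y,z:P(x,y,160,130,5,z)
c1=B(699,172,14);c2=B(662,372,14)
print("land corners",c1,c2,np.linalg.norm(c1-c2))
b1=B(470,135,40);b2=B(438,289,40);print("beam end",b1,b2,np.linalg.norm(b1-b2))
bh1=B(97,60,40);bh2=B(62,205,40);print(bh1,bh2)
pt=B(285,160,98);print("post",pt)
e=(c1+c2)/2; m=(b1+b2)/2; mh=(bh1+bh2)/2
for n,a in(("land-post",pt-e),("beam",mh-m),("end edges",m-e)): print(n,np.degrees(np.arctan2(a[1],a[0])),np.hypot(*a[:2]))
a=b1-b2;print(np.degrees(np.arctan2(a[1],a[0]))); a=c1-c2;print(np.degrees(np.arctan2(a[1],a[0])))
W=lambda x,y,z:P(x,y,100,212,7,z)
w=[W(215,45,46),W(165,112,46),W(315,105,46),W(248,172,46)]
print("blk",*w,np.mean(w,0)); t=[W(55,318,3),W(130,370,3)]
tm=np.mean(t,0);g=np.mean(w,0);print("tip",*t,tm);a=tm-g;print(np.degrees(np.arctan2(a[1],a[0])),np.hypot(*a[:2]))
L=lambda x,y,z:P(x-392,y,348,205,7,z)
print("load",L(617,192,50),L(588,194,14))
for (u,v) in ((376,233),(245,180),(280,180),(134,228)): print(unproj_d(d,u,v))
print("side proj load",proj(s,[*L(617,192,50)[:2],50]),"wedge",proj(s,[*g[:2],46]),"post",proj(s,pt),"c",proj(s,c1),proj(s,c2))
E
```

```text
land corners [ 617.69436709 -114.98246019   14.        ] [511.33863998 -92.92425351  14.        ] 108.61908290260321
beam end [634.67669422   6.51621736  40.        ] [554.26950918  24.21818796  40.        ] 82.33271020020986
[677.12385193 200.68825056  40.        ] [600.96252178 218.74712089  40.        ]
post [613.01923747  97.79984727  98.        ]
land-post 76.48225931394336 207.50149534143813
beam 77.08378742498108 199.39559363413488
end edges 75.90661955124165 123.02354934949821
-12.415839345885047
-11.717042707136743
blk [479.35574756 323.78198479  46.        ] [455.22865318 341.70228132  46.        ] [456.96125612 287.12988819  46.        ] [433.01209806 311.27059131  46.        ] [456.13943873 315.9711864   46.        ]
tip [379.49326261 395.02264354   3.        ] [359.71080057 366.58658801   3.        ] [369.60203159 380.80461578   3.        ]
143.15961701222233 108.12999768463128
load [ 434.21726844 -311.33054534   50.        ] [ 433.72377772 -310.61405132   14.        ]
[ 431.84553993 -315.35491866    0.56228243]
[573.6320458   29.66790758  40.01742606]
[575.61362723 -62.53821778  13.67655181]
[453.80274818 315.08256181  42.2124267 ]
side proj load [329.28410242 301.90255871] wedge [177.93309747 150.34355234] post [263.86133729 151.35126584] c [316.88321331 212.88650669] [283.62577386 229.38326045]
```

```bash
python3 - <<'E'
import cv2,numpy as np
im=cv2.imread("pics/side0.png")
a=im[130:240,225:325];b=im[285:340,300:350];
cv2.imwrite("pics/s_base.png",cv2.resize(a,None,fx=5,fy=5,interpolation=cv2.INTER_CUBIC))
b=np.hstack([im[285:335,300:350],im[135:185,140:190]])
cv2.imwrite("pics/s_wl.png",cv2.resize(b,None,fx=7,fy=7,interpolation=cv2.INTER_CUBIC))
E
```

```text
(no output)
```

View pics/s_base.png

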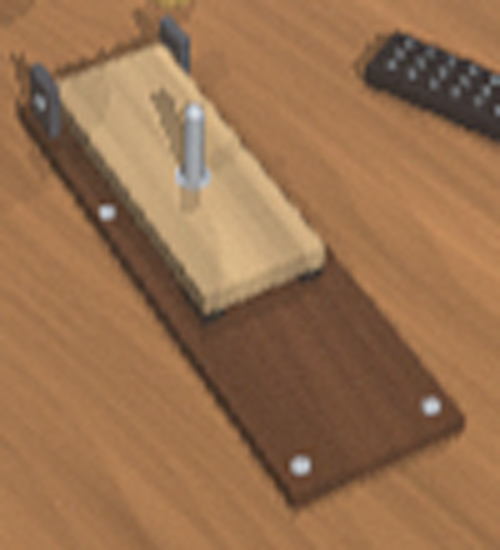

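View pics/s_wl.png

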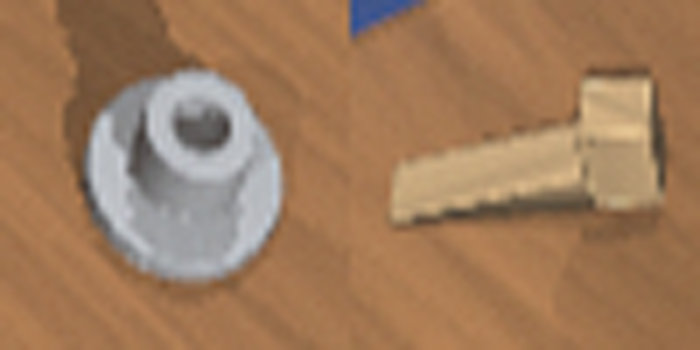

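```bash
cat > pl.py <<'E'
import numpy as np
from scipy.spatial.transform import Rotation as Ro
from bench import arm
def plan(tgt,yaw=None):
    s=arm.read_state();R=Ro.from_quat(s["ee_rot"]);p=s["position"]
    d=R.inv().apply(np.array(tgt,float)-p)
    x=R.apply([1,0,0]);z=R.apply([0,0,1]);y=np.degrees(np.arctan2(x[1],x[0]))
    print("t",round(float(s["clock"]),2),"pos",p.round(1),"yaw",round(y,1),"z",z.round(4),"w",round(s["gripper_width"],1),"F",s["contact_force"].round(1))
    print("tool delta",d.round(1),"rows>=",round(np.linalg.norm(d)/41.7,1))
    if yaw is not None:
        e=(yaw-y+180)%360-180;print("rz total",round(-np.radians(e),3))
    # levelling
    t=R.inv().apply([0,0,-1]);print("tilt fix rx,ry",round(-t[1],4),round(t[0],4))
E
python3 -c "
from pl import *
plan([456,316,230],-127)"
```

```text
t 0.1 pos [261.3 567.1 197. ] yaw -114.8 z [-8.0e-04 -1.8e-03 -1.0e+00] w 85.3 F [-0.2 -0.1 -0.5]
tool delta [ 146.6 -281.9  -32.7] rows>= 7.7
rz total 0.214
tilt fix rx,ry -0.0001 -0.002
```

```bash
python3 -m jog '[{"dx":16,"dy":-31,"dz":-4},{"dx":16,"dy":-31,"dz":-4},{"dx":16,"dy":-31,"dz":-4},{"dx":16,"dy":-31,"dz":-4},{"dx":16,"dy":-31,"dz":-4}]'
python3 -m jog '[{"dx":16,"dy":-31,"dz":-4},{"dx":16,"dy":-31,"dz":-4},{"dx":16,"dy":-31,"dz":-4},{"dx":16,"dy":-31,"dz":0},{"dx":0,"dy":0}]'
python3 - <<'E'
from bench import arm
import numpy as np,cv2
s=arm.read_state();d=arm.get_image("wrist");print(s["position"],s["ee_rot"])
print({k:v for k,v in d.items() if k not in("img","depth")})
np.savez("w1.npz",pos=s["position"],q=s["ee_rot"],**d);cv2.imwrite("pics/w1.png",d["img"][:,:,::-1])
E
```

```text
[261.30266324 567.10884141 197.02258303] [-5.39134914e-01  8.42218839e-01 -5.65034383e-04 -8.07316898e-04]
{'intrinsics': array([[297.31863964,   0.        , 249.85371166],
       [  0.        , 297.31863964, 193.91105925],
       [  0.        ,   0.        ,   1.        ]]), 'T_tool_cam': array([[ 9.99999014e-01, -1.33170569e-03, -4.46524120e-04,
        -7.57282984e-01],
       [ 1.40283176e-03,  9.62768174e-01,  2.70324758e-01,
        -6.83555036e+01],
       [ 6.99061939e-05, -2.70325118e-01,  9.62769093e-01,
        -1.76519178e+02],
       [ 0.00000000e+00,  0.00000000e+00,  0.00000000e+00,
         1.00000000e+00]])}$[0]: bad value
$[0]: bad value
```

View pics/w1.png

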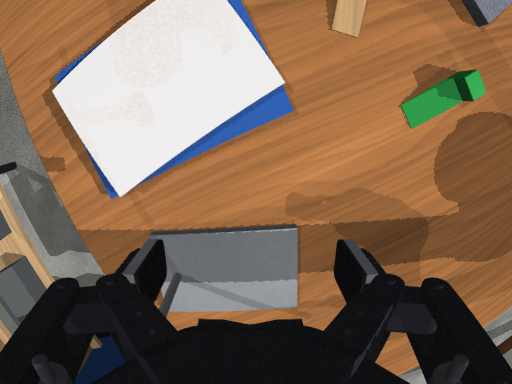

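The arm hasn't moved: the rows were refused with "bad value". I'll retry with complete rows.

```bash
python3 -m jog '[{"hand":85,"dx":16,"dy":-31,"dz":-4,"rx":0,"ry":0,"rz":0}]'; python3 -m jog --help | head -30
```

```text
clock: 0.23
position: [280.8, 542.5, 199.9]
ee_rot: [-0.541, 0.841, -0.0, -0.001]
contact_force: [1.0, -0.1, 0.6]
gripper_width: 84.9invalid input: not JSON, or not a number
```

```bash
python3 -m jog '[{"hand":85,"dx":16,"dy":-31,"dz":-4},{"hand":85,"dx":16,"dy":-31,"dz":-4},{"hand":85,"dx":16,"dy":-31,"dz":-4},{"hand":85,"dx":16,"dy":-31,"dz":-4}]'
```

```text
$[0]: bad value
```

```bash
python3 -m jog '[{"hand":85,"dx":16,"dy":-31,"dz":-4,"rx":0,"ry":0,"rz":0},{"hand":85,"dx":16,"dy":-31,"dz":-4,"rx":0,"ry":0,"rz":0},{"hand":85,"dx":16,"dy":-31,"dz":-4,"rx":0,"ry":0,"rz":0},{"hand":85,"dx":16,"dy":-31,"dz":-4,"rx":0,"ry":0,"rz":0},{"hand":85,"dx":16,"dy":-31,"dz":-4,"rx":0,"ry":0,"rz":0}]'
python3 - <<'E'
from pl import *
plan([456,316,230],-127)
import cv2
s=arm.read_state();d=arm.get_image("wrist")
np.savez("w1.npz",pos=s["position"],q=s["ee_rot"],**d);cv2.imwrite("pics/w2.png",d["img"][:,:,::-1])
E
```

```text
clock: 0.65
position: [390.8, 401.0, 222.0]
ee_rot: [-0.539, 0.842, -0.0, -0.0]
contact_force: [0.3, -0.1, -0.3]
gripper_width: 85.2
t 0.65 pos [390.8 401.  222. ] yaw -114.7 z [-4.e-04 -4.e-04 -1.e+00] w 85.2 F [ 0.3 -0.1 -0.3]
tool delta [ 50.  -94.7  -8. ] rows>= 2.6
rz total 0.214
tilt fix rx,ry 0.0002 -0.0005
```

View pics/w2.png

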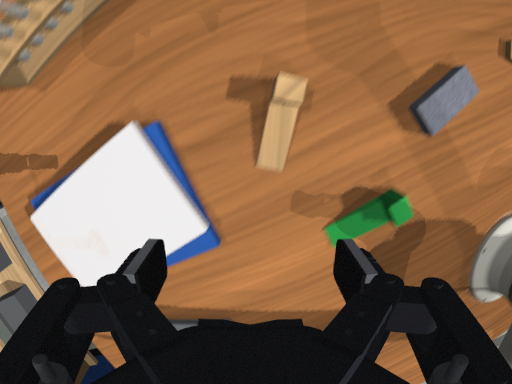

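```bash
python3 - <<'E'
import cv2
im=cv2.imread("pics/w2.png");cv2.imwrite("pics/w2c.png",cv2.resize(im[60:180,240:330],None,fx=5,fy=5,interpolation=cv2.INTER_CUBIC))
E
cat >> cam.py <<'E'
from scipy.spatial.transform import Rotation as Ro
def wray(d,u,v):
    K=d["intrinsics"];x=(u-K[0,2])/K[0,0];y=(v-K[1,2])/K[1,1];th=np.hypot(x,y)
    k=np.sin(th)/th if th>1e-9 else 1.;r=np.array([x*k,y*k,np.cos(th)])
    T=d["T_tool_cam"];R=Ro.from_quat(d["q"])
    return R.apply(T[:3,3])+d["pos"],R.apply(T[:3,:3]@r)
def wz(d,u,v,z):
    c,w=wray(d,u,v);return c+(z-c[2])/w[2]*w
E
```

```text
(no output)
```

View pics/w2c.png

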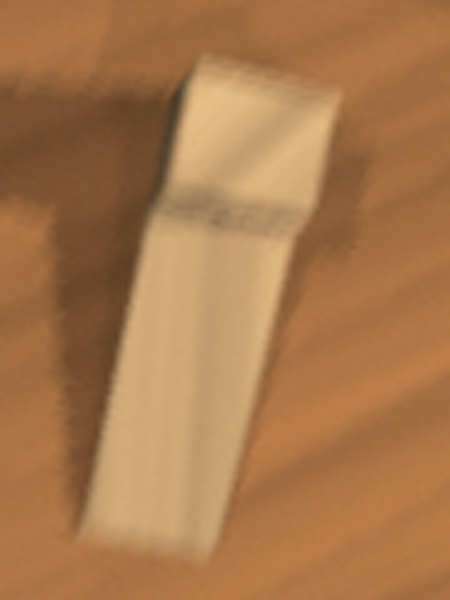

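```bash
python3 - <<'E'
from cam import *
d=load("w1.npz");P=lambda x,y,z:wz(d,240+(x+.5)/5-.5,60+(y+.5)/5-.5,z)
w=[P(200,58,46),P(340,93,46),P(172,185,46),P(315,205,46)]
for i in w:print(i.round(1))
g=np.mean(w,0);t=[P(80,537,3),P(207,562,3)];tm=np.mean(t,0);print(g.round(1),np.round(t,1),tm.round(1))
r=[P(150,210,21),P(297,235,21)];rm=np.mean(r,0)
print("rampfoot",rm.round(1))
for a in(tm-g,tm-rm):print(np.degrees(np.arctan2(a[1],a[0])),np.hypot(*a[:2]))
a=t[0]-t[1];print(np.degrees(np.arctan2(a[1],a[0])))
E
python3 -c "
from pl import *
plan([480,100,215])"
```

```text
[483.8 320.7  46. ]
[463.3 293.4  46. ]
[458.7 339.4  46. ]
[441.  310.2  46. ]
[461.7 315.9  46. ] [[383.4 396.7   3. ]
 [362.7 368.2   3. ]] [373.1 382.4   3. ]
rampfoot [445.2 328.9  21. ]
143.11959404059382 110.85010301104067
143.44045151365094 89.85490215444169
54.0896297039567
t 0.7 pos [393.5 397.1 223.1] yaw -115.0 z [ 7.0e-04 -1.4e-03 -1.0e+00] w 85.3 F [ 0.3 -1.8  0.8]
tool delta [ 232.8 -203.8    8.6] rows>= 7.4
tilt fix rx,ry -0.0012 -0.001
```

```bash
python3 -m jog '[{"hand":85,"dx":29,"dy":-25,"dz":1,"rx":0,"ry":0,"rz":0},{"hand":85,"dx":29,"dy":-25,"dz":1,"rx":0,"ry":0,"rz":0},{"hand":85,"dx":29,"dy":-25,"dz":1,"rx":0,"ry":0,"rz":0},{"hand":85,"dx":29,"dy":-25,"dz":1,"rx":0,"ry":0,"rz":0},{"hand":85,"dx":29,"dy":-25,"dz":1,"rx":0,"ry":0,"rz":0}]'
python3 -m jog '[{"hand":85,"dx":29,"dy":-25,"dz":1,"rx":0,"ry":0,"rz":0},{"hand":85,"dx":29,"dy":-25,"dz":1,"rx":0,"ry":0,"rz":0},{"hand":85,"dx":29,"dy":-25,"dz":1,"rx":0,"ry":0,"rz":0}]'
python3 -c "
from pl import *
plan([434,-311,170])"
```

```text
clock: 1.12
position: [443.0, 216.8, 216.8]
ee_rot: [-0.539, 0.842, 0.0, -0.0]
contact_force: [0.6, -0.5, -0.0]
gripper_width: 85.0
clock: 1.37
position: [474.7, 106.4, 214.0]
ee_rot: [-0.539, 0.842, 0.0, 0.0]
contact_force: [-0.0, -0.4, -0.0]
gripper_width: 84.7
t 1.37 pos [474.7 106.4 214. ] yaw -114.7 z [ 0.e+00  1.e-04 -1.e+00] w 84.7 F [-0.  -0.4 -0. ]
tool delta [ 396.2 -137.5   43.9] rows>= 10.1
tilt fix rx,ry 0.0 0.0001
```

```bash
python3 -m jog '[{"hand":85,"dx":36,"dy":-8,"dz":4,"rx":0,"ry":0,"rz":0},{"hand":85,"dx":36,"dy":-8,"dz":4,"rx":0,"ry":0,"rz":0},{"hand":85,"dx":36,"dy":-8,"dz":4,"rx":0,"ry":0,"rz":0},{"hand":85,"dx":36,"dy":-8,"dz":4,"rx":0,"ry":0,"rz":0},{"hand":85,"dx":36,"dy":-8,"dz":4,"rx":0,"ry":0,"rz":0}]'
python3 -m jog '[{"hand":85,"dx":36,"dy":-8,"dz":4,"rx":0,"ry":0,"rz":0},{"hand":85,"dx":36,"dy":-8,"dz":4,"rx":0,"ry":0,"rz":0},{"hand":85,"dx":36,"dy":-8,"dz":4,"rx":0,"ry":0,"rz":0},{"hand":85,"dx":36,"dy":-8,"dz":4,"rx":0,"ry":0,"rz":0},{"hand":85,"dx":36,"dy":-8,"dz":4,"rx":0,"ry":0,"rz":0}]'
python3 -m jog '[{"hand":85,"dx":36,"dy":-8,"dz":4,"rx":0,"ry":0,"rz":0},{"hand":85,"dx":0,"dy":0,"dz":0,"rx":0,"ry":0,"rz":0},{"hand":85,"dx":0,"dy":0,"dz":0,"rx":0,"ry":0,"rz":0}]'
cat > snap.py <<'E'
import sys,numpy as np,cv2
from bench import arm
def snap(n):
    s=arm.read_state();d=arm.get_image("wrist")
    np.savez(n+".npz",pos=s["position"],q=s["ee_rot"],**d);cv2.imwrite("pics/"+n+".png",d["img"][:,:,::-1])
if __name__=="__main__": snap(sys.argv[1])
E
python3 snap.py w3; python3 -c "
from pl import *
plan([434,-311,60])"
```

```text
clock: 1.78
position: [434.9, -73.6, 193.8]
ee_rot: [-0.539, 0.842, 0.0, 0.0]
contact_force: [0.4, 0.1, 0.1]
gripper_width: 84.9
clock: 2.2
position: [396.0, -253.8, 173.9]
ee_rot: [-0.539, 0.842, -0.0, 0.0]
contact_force: [1.0, -0.4, -0.1]
gripper_width: 85.1
clock: 2.45
position: [387.9, -289.7, 169.2]
ee_rot: [-0.537, 0.843, 0.001, -0.0]
contact_force: [0.7, -0.3, 0.3]
gripper_width: 84.9
t 2.5 pos [ 388.4 -288.7  169.6] yaw -114.9 z [-9.e-04  5.e-04 -1.e+00] w 85.2 F [-0.5  0.5 -0. ]
tool delta [  1.1 -50.8 109.5] rows>= 2.9
tilt fix rx,ry 0.0011 0.0001
```

View pics/w3.png

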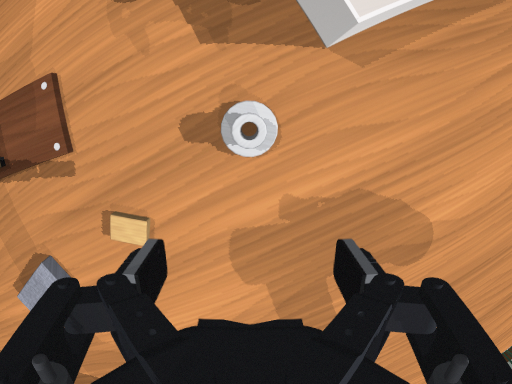

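```bash
python3 - <<'E'
import cv2
im=cv2.imread("pics/w3.png");cv2.imwrite("pics/w3c.png",cv2.resize(im[95:165,215:285],None,fx=8,fy=8,interpolation=cv2.INTER_CUBIC))
from cam import *
d=load("w3.npz");print(wz(d,249,130.5,50),wz(d,249,128.5,14))
E
```

```text
[ 434.13059067 -309.44009242   50.        ] [ 434.17142258 -309.34454651   14.        ]
```

View pics/w3c.png

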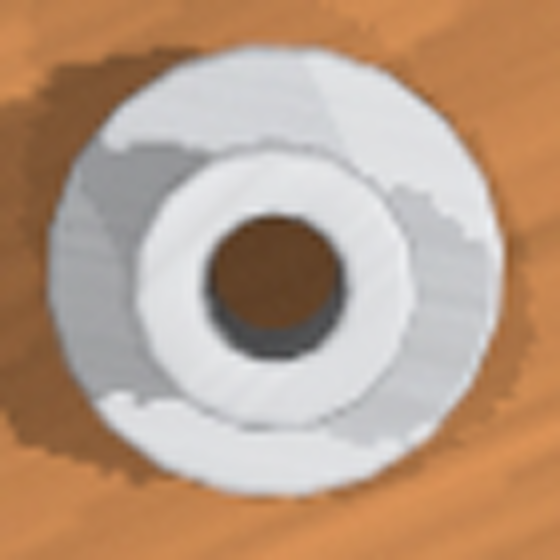

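```bash
python3 -m jog '[{"hand":85,"dx":0,"dy":-25,"dz":10,"rx":0,"ry":0,"rz":0},{"hand":85,"dx":0,"dy":-25,"dz":25,"rx":0,"ry":0,"rz":0},{"hand":85,"dx":0,"dy":0,"dz":35,"rx":0,"ry":0,"rz":0},{"hand":85,"dx":0,"dy":0,"dz":30,"rx":0,"ry":0,"rz":0},{"hand":85,"dx":0,"dy":0,"dz":20,"rx":0,"ry":0,"rz":0}]'
python3 -m jog '[{"hand":85,"dx":0,"dy":0,"dz":0,"rx":0,"ry":0,"rz":0}]'
python3 -c "
from pl import *
plan([434.1,-309.8,16])"
```

```text
clock: 2.92
position: [433.8, -307.0, 47.3]
ee_rot: [-0.54, 0.842, 0.002, -0.001]
contact_force: [-0.5, 0.4, 1.1]
gripper_width: 85.1
clock: 3.0
position: [431.7, -306.4, 45.8]
ee_rot: [-0.54, 0.842, 0.004, -0.003]
contact_force: [-0.1, 0.8, 0.1]
gripper_width: 85.0
t 3.0 pos [ 431.7 -306.4   45.8] yaw -114.7 z [-0.0088  0.004  -1.    ] w 85.0 F [-0.1  0.8  0.1]
tool delta [ 2.1 -3.9 29.8] rows>= 0.7
tilt fix rx,ry 0.0097 -0.0
```

```bash
python3 -m jog '[{"hand":85,"dx":1,"dy":-1,"dz":15,"rx":0,"ry":0,"rz":0},{"hand":85,"dx":1,"dy":-1,"dz":13,"rx":0,"ry":0,"rz":0},{"hand":85,"dx":0,"dy":0,"dz":0,"rx":0,"ry":0,"rz":0},{"hand":85,"dx":0,"dy":0,"dz":0,"rx":0,"ry":0,"rz":0},{"hand":85,"dx":0,"dy":0,"dz":0,"rx":0,"ry":0,"rz":0}]'
python3 -c "
from pl import *
plan([434.1,-309.8,16])"
```

```text
clock: 3.42
position: [436.8, -311.8, 23.7]
ee_rot: [-0.54, 0.842, -0.001, 0.001]
contact_force: [-0.3, -0.0, -0.1]
gripper_width: 85.4
t 3.42 pos [ 436.8 -311.8   23.7] yaw -114.7 z [ 0.0026 -0.0012 -1.    ] w 85.4 F [-0.3 -0.  -0.1]
tool delta [-0.7  3.3  7.7] rows>= 0.2
tilt fix rx,ry -0.0028 -0.0
```

```bash
python3 -m jog '[{"hand":85,"dx":-0.7,"dy":3,"dz":7,"rx":0,"ry":0,"rz":0},{"hand":36,"dx":0,"dy":0,"dz":0,"rx":0,"ry":0,"rz":0},{"hand":30,"dx":0,"dy":0,"dz":0,"rx":0,"ry":0,"rz":0},{"hand":20,"dx":0,"dy":0,"dz":0,"rx":0,"ry":0,"rz":0},{"hand":20,"dx":0,"dy":0,"dz":0,"rx":0,"ry":0,"rz":0}]'
python3 -m jog '[{"hand":20,"dx":0,"dy":0,"dz":0,"rx":0,"ry":0,"rz":0},{"hand":20,"dx":0,"dy":0,"dz":0,"rx":0,"ry":0,"rz":0},{"hand":20,"dx":0,"dy":0,"dz":0,"rx":0,"ry":0,"rz":0}]'
python3 -c "
from pl import *
plan([613,98,150])"; python3 snap.py w4
```

```text
clock: 3.83
position: [433.2, -310.1, 15.3]
ee_rot: [-0.539, 0.842, -0.0, 0.0]
contact_force: [-0.3, -0.4, 0.3]
gripper_width: 38.2
clock: 4.08
position: [434.8, -310.8, 16.9]
ee_rot: [-0.54, 0.842, -0.002, 0.001]
contact_force: [-0.9, 0.8, 7.5]
gripper_width: 19.6
t 4.08 pos [ 434.8 -310.8   16.9] yaw -114.7 z [ 0.0035 -0.002  -1.    ] w 19.6 F [-0.9  0.8  7.5]
tool delta [-445.8    8.2 -133.3] rows>= 11.2
tilt fix rx,ry -0.004 -0.0003
```

View pics/w4.png

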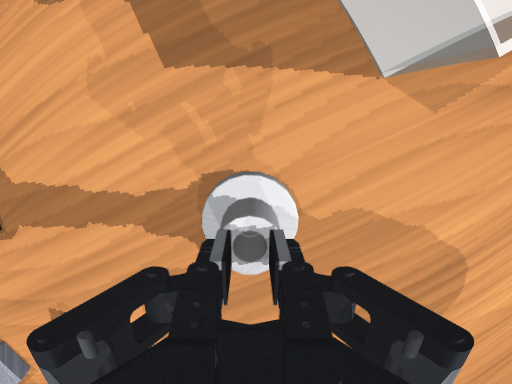

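```bash
python3 - <<'E'
from bench import arm
import cv2,numpy as np
d=arm.get_image("side");np.savez("side1.npz",**d)
cv2.imwrite("pics/s1.png",cv2.resize(d["img"][230:380,250:420,::-1],None,fx=4,fy=4,interpolation=cv2.INTER_CUBIC))
im=cv2.imread("pics/w4.png");cv2.imwrite("pics/w4c.png",cv2.resize(im[160:310,180:320],None,fx=4,fy=4,interpolation=cv2.INTER_CUBIC))
E
```

```text
(no output)
```

View pics/s1.png

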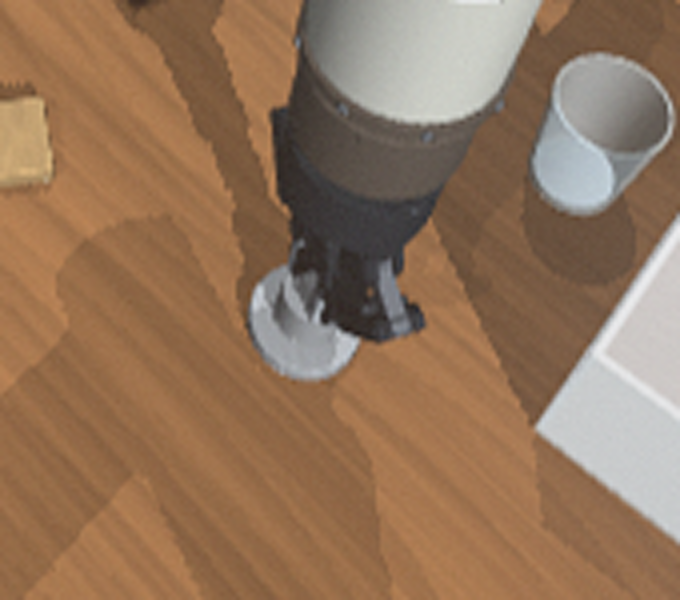

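View pics/w4c.png

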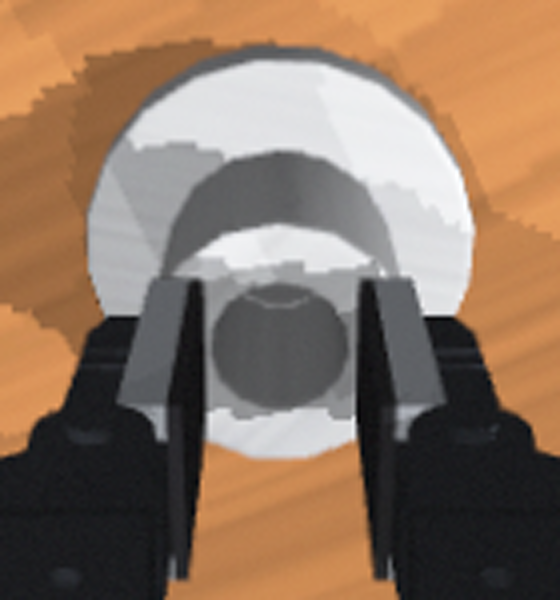

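```bash
python3 - <<'E'
from cam import *
d=load("w4.npz");print(d["pos"])
for z in(0,14,30):
    a,b=wz(d,202,218,z),wz(d,298.7,218,z);print("disc",z,np.linalg.norm(a-b),(a+b)/2)
for z in (30,50,70):
    a,b=wz(d,233,246,z),wz(d,267,246,z);print("hole",z,np.linalg.norm(a-b),(a+b)/2)
# disc top of edge / bottom
print(wz(d,250,171.5,14),wz(d,250,274,14))
D=d["depth"]
T=d["T_tool_cam"];R=Ro.from_quat(d["q"])
def pt(u,v):
    c,w=wray(d,u,v); zc=(w@R.apply(T[:3,2])); return (c+w*D[int(v),int(u)]/zc).round(1),D[int(v),int(u)]
for uv in((250,185),(250,225),(225,240),(222,235),(279,240),(250,246),(241,262),(228,290),(270,232),(215,250)):print(uv,*pt(*uv))
E
```

```text
[ 434.75283305 -310.7950446    16.91440482]
disc 0 67.6245861540675 [ 431.89645979 -308.92014783    0.        ]
disc 14 62.73706243504338 [ 436.57018195 -311.04340533   14.        ]
disc 30 57.15132104187302 [ 441.91157871 -313.46998533   30.        ]
hole 30 20.657714321495217 [ 425.59625709 -305.71293555   30.        ]
hole 50 18.133961417137066 [ 434.26624584 -309.6938393    50.        ]
hole 70 15.610208512778941 [ 442.93623458 -313.67474305   70.        ]
[ 464.3886855  -323.61033482   14.        ] [ 398.88721387 -293.4126648    14.        ]
(250, 185) [ 456.8 -320.1   14.7] 184.20857
(250, 225) [ 445.4 -314.8   50.5] 153.05896
(225, 240) [ 449.7 -304.    67.9] 136.39949
(222, 235) [ 450.5 -302.3   62.3] 141.83656
(279, 240) [ 438.9 -326.7   67.4] 137.03487
(250, 246) [ 425.5 -305.7   29.7] 178.88882
(241, 262) [ 427.8 -301.3   50.7] 158.57597
(228, 290) [ 429.9 -296.4   77.9] 132.39566
(270, 232) [ 440.8 -323.5   58.6] 145.32661
(215, 250) [ 451.2 -300.9   78.7] 125.944466
```

```bash
python3 - <<'E'
from cam import *
d=load("w4.npz");D=d["depth"]
T=d["T_tool_cam"];R=Ro.from_quat(d["q"])
def pt(u,v):
    c,w=wray(d,u,v); zc=(w@R.apply(T[:3,2])); X=c+w*D[int(v),int(u)]/zc; return R.inv().apply(X-d["pos"]).round(1)
for u in (222,226,229,272,276):
    for v in (226,228,230,231,232,233,235,240,250,260):print(u,v,pt(u,v))
E
```

```text
222 226 [-16.1  -7.9 -25.9]
222 228 [-15.6  -8.9 -31.4]
222 230 [-14.8 -10.9 -38.8]
222 231 [-14.7 -11.1 -40.6]
222 232 [-14.6 -11.1 -41.8]
222 233 [-14.5 -11.  -42.8]
222 235 [-14.3 -11.  -45.3]
222 240 [-13.9 -10.4 -49.7]
222 250 [-12.9 -10.9 -61.3]
222 260 [-12.1 -11.  -70.7]
226 226 [-13.3 -10.5 -32.3]
226 228 [-13.3  -9.7 -33.1]
226 230 [-12.7 -11.5 -40.2]
226 231 [-12.7 -11.  -40.4]
226 232 [-12.6 -11.  -41.5]
226 233 [-12.5 -10.8 -42.4]
226 235 [-12.5 -10.3 -43.7]
226 240 [-11.9 -10.7 -50.5]
226 250 [-11.2 -10.6 -60.8]
226 260 [-10.6  -9.9 -68.6]
229 226 [-11.6 -11.1 -33.9]
229 228 [-11.7  -9.6 -32.9]
229 230 [-11.3 -11.  -39. ]
229 231 [-11.3 -10.7 -39.7]
229 232 [-11.1 -10.9 -41.4]
229 233 [-11.1 -10.4 -41.4]
229 235 [-10.9 -11.  -45.2]
229 240 [-10.7 -10.  -48.9]
229 250 [-10.7  -5.7 -50.8]
229 260 [-10.8  -0.7 -51.6]
272 226 [ 10.6 -10.9 -33.4]
272 228 [ 10.6  -9.8 -33.6]
272 230 [ 10.3 -10.9 -38.9]
272 231 [ 10.2 -11.  -40.3]
272 232 [ 10.1 -10.7 -41. ]
272 233 [ 10.  -10.8 -42.6]
272 235 [  9.9 -10.4 -44.1]
272 240 [  9.5 -10.6 -50.2]
272 250 [  9.1  -8.3 -56.1]
272 260 [  9.2  -3.7 -57.1]
276 226 [ 12.9  -9.9 -31.1]
276 228 [ 12.8  -9.5 -32.7]
276 230 [ 12.4 -10.4 -37.7]
276 231 [ 12.1 -11.  -40.4]
276 232 [ 12.1 -10.8 -41.2]
276 233 [ 11.9 -11.2 -43.3]
276 235 [ 11.7 -11.  -45.3]
276 240 [ 11.2 -11.1 -51.3]
276 250 [ 10.5 -10.6 -60.9]
276 260 [  9.8 -10.4 -69.6]
```

The width reads 19.6 mm, less than the 36 mm collar, and the depth image shows the pads inside the collar's outline. This isn't a normal grasp, so I'll open slowly and look again before lifting.

```bash
python3 -m jog '[{"hand":20,"dx":0,"dy":0,"dz":0,"rx":0,"ry":0,"rz":0}]'; python3 -m jog '[{"hand":34,"dx":0,"dy":0,"dz":0,"rx":0,"ry":0,"rz":0},{"hand":34,"dx":0,"dy":0,"dz":0,"rx":0,"ry":0,"rz":0}]'; python3 -c "
from pl import *
plan([434,-310,16]);print(arm.read_state()['wrist_torque'])"; python3 snap.py w5; python3 - <<'E'
import cv2
im=cv2.imread("pics/w5.png");cv2.imwrite("pics/w5c.png",cv2.resize(im[160:310,180:320],None,fx=4,fy=4,interpolation=cv2.INTER_CUBIC))
E
```

```text
clock: 4.27
position: [434.7, -310.8, 16.9]
ee_rot: [-0.54, 0.842, -0.002, 0.001]
contact_force: [-0.2, 1.0, 7.8]
gripper_width: 19.9
clock: 4.43
position: [433.9, -310.5, 15.8]
ee_rot: [-0.539, 0.842, -0.001, 0.001]
contact_force: [0.9, -0.1, 4.4]
gripper_width: 33.9
t 4.43 pos [ 433.9 -310.5   15.8] yaw -114.7 z [ 0.002  -0.0011 -1.    ] w 33.9 F [ 0.9 -0.1  4.4]
tool delta [-0.5  0.1 -0.2] rows>= 0.0
tilt fix rx,ry -0.0022 -0.0001
[-0.11520069 -0.06435312  0.01275412]
```

View pics/w5c.png

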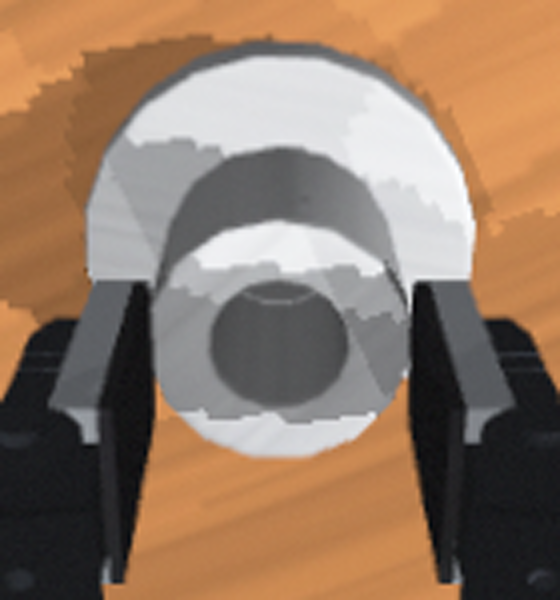

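```bash
python3 - <<'E'
from cam import *
import cv2
for n,us in(("w5",(206,209,212,213)),("w3",(150,155,160,345,350))):
    d=load(n+".npz");D=d["depth"]
    T=d["T_tool_cam"];R=Ro.from_quat(d["q"])
    def pt(u,v):
        c,w=wray(d,u,v); zc=(w@R.apply(T[:3,2])); X=c+w*D[int(v),int(u)]/zc; return R.inv().apply(X-d["pos"]).round(1)
    for u in us:
        for v in ((226,229,230,231,232,233,236,245) if n=="w5" else (236,238,240,242,246,250,260,270)):print(n,u,v,pt(u,v))
im=cv2.imread("pics/w3.png");cv2.imwrite("pics/w3f.png",cv2.resize(im[220:340,90:420],None,fx=2.4,fy=2.4,interpolation=cv2.INTER_CUBIC))
E
```

```text
w5 206 226 [-29.4   3.5   2.1]
w5 206 229 [-29.3   4.9   0.4]
w5 206 230 [-22.9 -10.9 -39.1]
w5 206 231 [-22.7 -11.1 -40.8]
w5 206 232 [-22.5 -11.  -41.9]
w5 206 233 [-22.4 -10.9 -42.9]
w5 206 236 [-21.9 -10.9 -46.5]
w5 206 245 [-20.6 -10.7 -56.1]
w5 209 226 [-27.4   3.2   1.6]
w5 209 229 [-27.3   4.9   0.4]
w5 209 230 [-21.4 -11.  -39.2]
w5 209 231 [-21.3 -10.7 -39.8]
w5 209 232 [-21.1 -10.8 -41.2]
w5 209 233 [-21.  -10.7 -42.4]
w5 209 236 [-20.6 -10.4 -45.4]
w5 209 245 [-19.2 -10.9 -56.5]
w5 212 226 [-25.3   2.9   0.8]
w5 212 229 [-25.7   6.    3.1]
w5 212 230 [-19.9 -10.8 -38.7]
w5 212 231 [-19.7 -11.1 -40.6]
w5 212 232 [-19.5 -11.1 -41.9]
w5 212 233 [-19.6 -10.5 -41.8]
w5 212 236 [-19.  -10.9 -46.5]
w5 212 245 [-18.  -10.4 -55.4]
w5 213 226 [-24.6   2.7   0.3]
w5 213 229 [-25.    5.8   2.7]
w5 213 230 [-19.4 -10.8 -38.7]
w5 213 231 [-19.1 -11.2 -40.9]
w5 213 232 [-19.  -11.2 -42.2]
w5 213 233 [-18.9 -11.1 -43.3]
w5 213 236 [-18.7 -10.4 -45.4]
w5 213 245 [-17.8  -9.2 -52.9]
w3 150 236 [-132.6   86.   168.8]
w3 150 238 [-133.1   89.1  169.1]
w3 150 240 [-48.  -11.3 -53.5]
w3 150 24
[... 449 characters left out ...]
8.6   88.2  168.2]
w3 160 240 [-43.8 -10.3 -51.1]
w3 160 242 [-43.3 -10.  -52.6]
w3 160 246 [-43.2  -8.4 -53.7]
w3 160 250 [-44.1  -5.4 -51.9]
w3 160 260 [-43.3  -2.1 -56.1]
w3 160 270 [-43.6   2.7 -57.2]
w3 345 236 [123.5  85.7 167.8]
w3 345 238 [123.8  88.5 167.7]
w3 345 240 [ 43.8 -11.4 -53.8]
w3 345 242 [ 43.6 -10.7 -54.5]
w3 345 246 [ 42.4 -10.6 -58.6]
w3 345 250 [ 41.5 -10.2 -61.8]
w3 345 260 [ 41.7  -5.7 -63. ]
w3 345 270 [ 41.7  -1.7 -65. ]
w3 350 236 [130.8  86.2 168.3]
w3 350 238 [131.3  89.3 168.7]
w3 350 240 [ 47.1 -10.3 -51.7]
w3 350 242 [ 46.2 -10.6 -54.5]
w3 350 246 [ 45.  -10.4 -58.4]
w3 350 250 [ 43.6 -10.4 -62.5]
w3 350 260 [ 42.2  -8.2 -67.8]
w3 350 270 [ 41.8  -4.9 -70.6]
```

View pics/w3f.png

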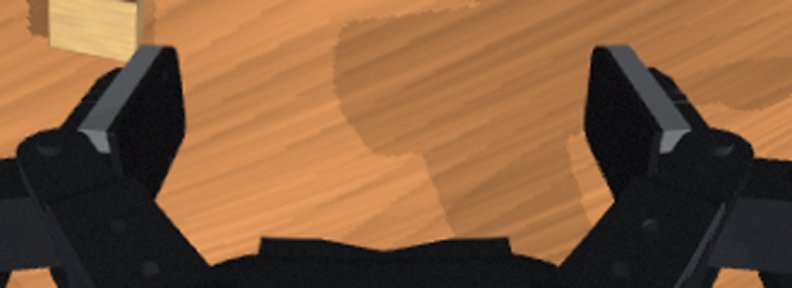

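Depth readings show the real finger tips about 38 mm behind the reported TCP, and about 52 mm behind when fully open. So the fingers closed just above the collar's 50 mm top, and the load hasn't moved. I'll open, go down a further 35 mm and close again.

```bash
python3 -m jog '[{"hand":70,"dx":0,"dy":0,"dz":0,"rx":0,"ry":0,"rz":0},{"hand":70,"dx":0,"dy":0,"dz":0,"rx":0,"ry":0,"rz":0},{"hand":70,"dx":0,"dy":0,"dz":5,"rx":0,"ry":0,"rz":0},{"hand":70,"dx":0,"dy":0,"dz":10,"rx":0,"ry":0,"rz":0},{"hand":70,"dx":0,"dy":0,"dz":0,"rx":0,"ry":0,"rz":0}]'; python3 -c "
from pl import *
plan([434.1,-309.8,-19])"
```

```text
clock: 4.9
position: [431.1, -309.2, -2.4]
ee_rot: [-0.539, 0.842, 0.002, -0.001]
contact_force: [-0.2, 0.2, -0.6]
gripper_width: 70.0
t 4.9 pos [ 431.1 -309.2   -2.4] yaw -114.8 z [-0.0043  0.002  -1.    ] w 70.0 F [-0.2  0.2 -0.6]
tool delta [-0.7 -3.1 16.6] rows>= 0.4
tilt fix rx,ry 0.0048 0.0001
```

```bash
python3 -m jog '[{"hand":70,"dx":0,"dy":-1,"dz":8,"rx":0,"ry":0,"rz":0},{"hand":70,"dx":0,"dy":0,"dz":8,"rx":0,"ry":0,"rz":0},{"hand":70,"dx":0,"dy":0,"dz":0,"rx":0,"ry":0,"rz":0},{"hand":70,"dx":0,"dy":0,"dz":0,"rx":0,"ry":0,"rz":0}]'; python3 -c "
from pl import *
plan([434.1,-309.8,-19])"; python3 snap.py w6;python3 - <<'E'
import cv2
im=cv2.imread("pics/w6.png");cv2.imwrite("pics/w6c.png",cv2.resize(im[160:310,150:350],None,fx=3.5,fy=3.5,interpolation=cv2.INTER_CUBIC))
E
```

```text
clock: 5.23
position: [433.3, -310.2, -16.9]
ee_rot: [-0.539, 0.842, 0.001, -0.001]
contact_force: [-0.4, -0.5, 0.2]
gripper_width: 70.0
t 5.23 pos [ 433.3 -310.2  -16.9] yaw -114.7 z [-1.9e-03  6.0e-04 -1.0e+00] w 70.0 F [-0.4 -0.5  0.2]
tool delta [-0.7 -0.6  2.1] rows>= 0.1
tilt fix rx,ry 0.002 -0.0002
```

View pics/w6c.png

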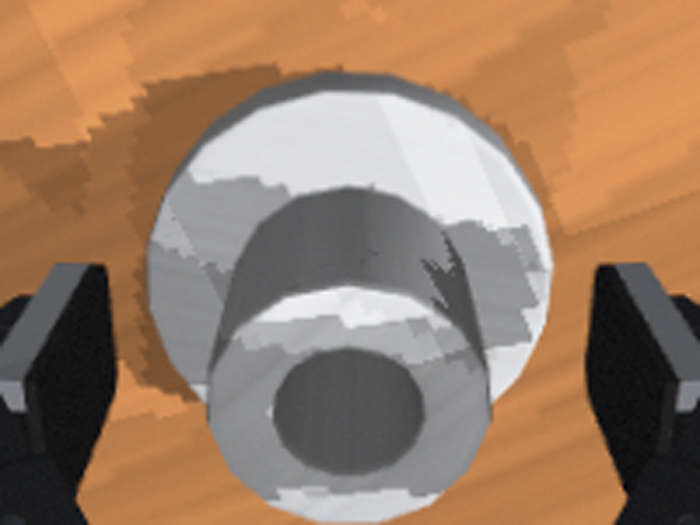

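The collar now stands between the pads, so I'll close.

```bash
python3 -m jog '[{"hand":25,"dx":0,"dy":0,"dz":0,"rx":0,"ry":0,"rz":0},{"hand":25,"dx":0,"dy":0,"dz":0,"rx":0,"ry":0,"rz":0},{"hand":25,"dx":0,"dy":0,"dz":0,"rx":0,"ry":0,"rz":0},{"hand":25,"dx":0,"dy":0,"dz":0,"rx":0,"ry":0,"rz":0},{"hand":25,"dx":0,"dy":0,"dz":0,"rx":0,"ry":0,"rz":0}]'; python3 -m jog '[{"hand":25,"dx":0,"dy":0,"dz":0,"rx":0,"ry":0,"rz":0},{"hand":25,"dx":0,"dy":0,"dz":-10,"rx":0,"ry":0,"rz":0},{"hand":25,"dx":0,"dy":0,"dz":-20,"rx":0,"ry":0,"rz":0},{"hand":25,"dx":0,"dy":0,"dz":-20,"rx":0,"ry":0,"rz":0},{"hand":25,"dx":0,"dy":0,"dz":0,"rx":0,"ry":0,"rz":0}]'; python3 snap.py w7
```

```text
clock: 5.7
position: [434.4, -310.5, -15.2]
ee_rot: [-0.539, 0.842, -0.001, 0.0]
contact_force: [-0.3, 1.2, 4.8]
gripper_width: 34.6
clock: 6.12
position: [435.9, -311.4, 37.1]
ee_rot: [-0.54, 0.842, -0.003, 0.002]
contact_force: [1.9, -0.5, -3.5]
gripper_width: 34.8
```

View pics/w7.png

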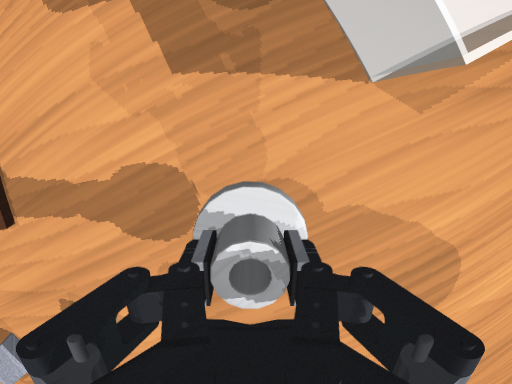

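```bash
python3 - <<'E'
from cam import *
d=load("w7.npz");D=d["depth"];T=d["T_tool_cam"];R=Ro.from_quat(d["q"])
def pt(u,v):
    c,w=wray(d,u,v); zc=(w@R.apply(T[:3,2])); X=c+w*D[int(v),int(u)]/zc; return R.inv().apply(X-d["pos"]).round(1)
print("pos",d["pos"])
for uv in((249,249),(230,262),(268,262),(249,302)):print("collar top",uv,pt(*uv))
for uv in((228,277),(271,277),(249,259),(249,295)):print("hole edge",(R.inv().apply(wz(d,*uv,d["pos"][2]+65)-d["pos"])).round(1))
E
python3 - <<'E'
import cv2
im=cv2.imread("pics/w7.png");cv2.imwrite("pics/w7c.png",cv2.resize(im[200:320,190:310],None,fx=5,fy=5,interpolation=cv2.INTER_CUBIC))
E
python3 -c "
from pl import *
plan([613,98,150])"
```

```text
pos [ 435.89702357 -311.3572681    37.11166171]
collar top (249, 249) [ -1.2 -14.  -66.6]
collar top (230, 262) [ -9.2  -7.4 -65.7]
collar top (268, 262) [  6.8  -7.4 -65.7]
collar top (249, 302) [ -1.3  13.7 -65.6]
hole edge [-10.4   0.6 -65. ]
hole edge [  8.4   0.6 -65. ]
hole edge [ -1.2  -8.5 -64.9]
hole edge [ -1.3  10.2 -65.1]
t 6.17 pos [ 434.9 -310.7   35.3] yaw -114.7 z [ 0.0035 -0.0011 -1.    ] w 34.6 F [-0.1  0.4 -5.1]
tool delta [-445.8    8.9 -114.5] rows>= 11.0
tilt fix rx,ry -0.0037 0.0005
```

View pics/w7c.png

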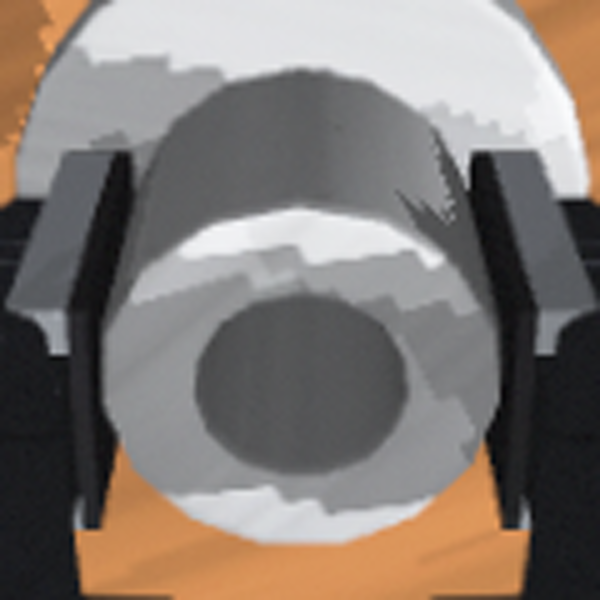

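```bash
python3 -m jog '[{"hand":25,"dx":-8,"dy":0,"dz":-20,"rx":0,"ry":0,"rz":0},{"hand":25,"dx":-18,"dy":3,"dz":-25,"rx":0,"ry":0,"rz":0},{"hand":25,"dx":-28,"dy":6,"dz":-25,"rx":0,"ry":0,"rz":0},{"hand":25,"dx":-30,"dy":9,"dz":-20,"rx":0,"ry":0,"rz":0},{"hand":25,"dx":-30,"dy":9,"dz":-15,"rx":0,"ry":0,"rz":0}]'
python3 -m jog '[{"hand":25,"dx":-32,"dy":9,"dz":-5,"rx":0,"ry":0,"rz":0},{"hand":25,"dx":-32,"dy":9,"dz":-5,"rx":0,"ry":0,"rz":0},{"hand":25,"dx":-32,"dy":9,"dz":0,"rx":0,"ry":0,"rz":0},{"hand":25,"dx":-32,"dy":9,"dz":0,"rx":0,"ry":0,"rz":0},{"hand":25,"dx":-32,"dy":9,"dz":0,"rx":0,"ry":0,"rz":0}]'
python3 -m jog '[{"hand":25,"dx":-32,"dy":9,"dz":0,"rx":0,"ry":0,"rz":0},{"hand":25,"dx":-32,"dy":9,"dz":0,"rx":0,"ry":0,"rz":0},{"hand":25,"dx":-32,"dy":9,"dz":0,"rx":0,"ry":0,"rz":0},{"hand":25,"dx":-32,"dy":0,"dz":0,"rx":0,"ry":0,"rz":0},{"hand":25,"dx":-20,"dy":0,"dz":0,"rx":0,"ry":0,"rz":0}]'
python3 -m jog '[{"hand":25,"dx":-10,"dy":0,"dz":0,"rx":0,"ry":0,"rz":0},{"hand":25,"dx":0,"dy":0,"dz":0,"rx":0,"ry":0,"rz":0},{"hand":25,"dx":0,"dy":0,"dz":0,"rx":0,"ry":0,"rz":0},{"hand":25,"dx":0,"dy":0,"dz":0,"rx":0,"ry":0,"rz":0}]'
python3 snap.py w8; python3 -c "
from pl import *
plan([613,98,150])"
```

```text
clock: 6.58
position: [456.5, -194.4, 138.9]
ee_rot: [-0.538, 0.843, 0.001, -0.0]
contact_force: [2.3, 0.3, -3.9]
gripper_width: 34.8
clock: 7.0
position: [481.5, -29.9, 147.2]
ee_rot: [-0.539, 0.842, 0.001, -0.002]
contact_force: [1.0, -1.2, -4.4]
gripper_width: 34.9
clock: 7.42
position: [520.1, 116.8, 146.9]
ee_rot: [-0.54, 0.842, 0.001, -0.001]
contact_force: [-0.1, -0.3, -3.9]
gripper_width: 34.9
clock: 7.75
position: [523.5, 122.2, 147.8]
ee_rot: [-0.539, 0.842, 0.0, -0.002]
contact_force: [0.9, 0.3, -4.0]
gripper_width: 34.8
t 7.8 pos [523.7 122.1 148.2] yaw -114.8 z [-2.1e-03 -8.0e-04 -1.0e+00] w 34.5 F [-0.6 -0.1 -4.4]
tool delta [-15.6 -91.1  -1.9] rows>= 2.2
tilt fix rx,ry 0.0015 -0.0016
```

View pics/w8.png

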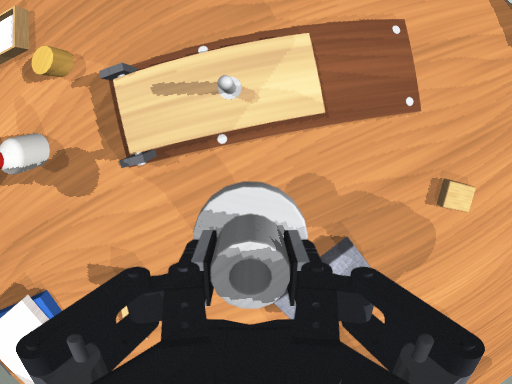

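```bash
python3 - <<'E'
import cv2
im=cv2.imread("pics/w8.png");cv2.imwrite("pics/w8c.png",cv2.resize(im[60:110,200:260],None,fx=10,fy=10,interpolation=cv2.INTER_CUBIC))
cv2.imwrite("pics/w8d.png",cv2.resize(im[10:180,95:430],None,fx=2.3,fy=2.3,interpolation=cv2.INTER_CUBIC))
E
```

```text
(no output)
```

View pics/w8c.png

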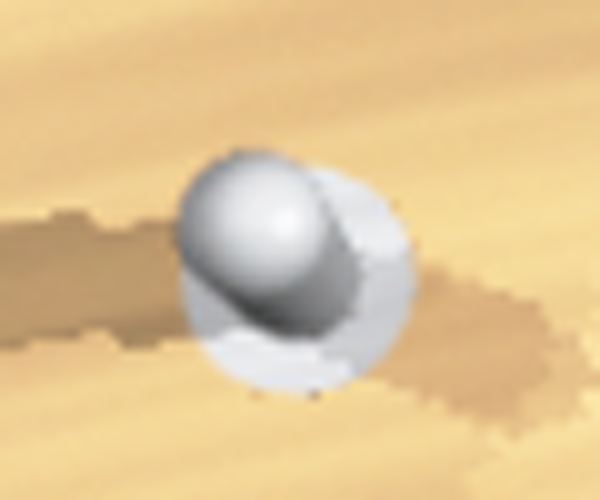

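View pics/w8d.png

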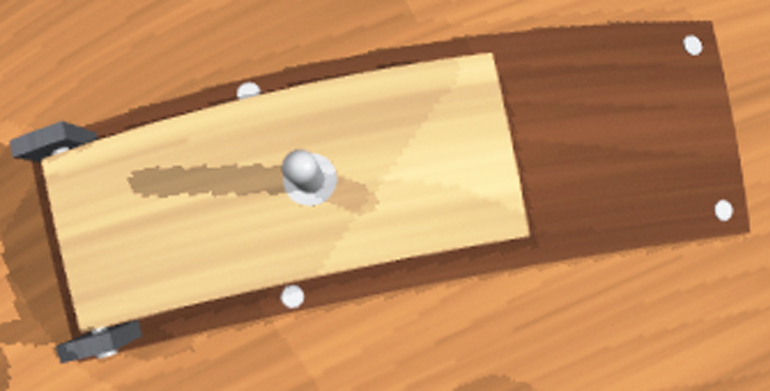

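```bash
python3 - <<'E'
from cam import *
d=load("w8.npz");print(d["pos"])
h=lambda a:a/10-.45
print("post",wz(d,200+h(252),60+h(222),92),"washer",wz(d,200+h(298),60+h(278),42))
P=lambda x,y,z:wz(d,95+(x+.5)/2.3-.5,10+(y+.5)/2.3-.5,z)
c=[P(712,22,14),P(749,232,14)];b=[P(492,53,40),P(529,236,40)];k=[P(43,160,40),P(78,328,40)]
m=[np.mean(i,0) for i in(c,b,k)]
ang=lambda a:np.degrees(np.arctan2(a[1],a[0]))
for i in(c,b,k):print(np.round(i,1),"mid",np.mean(i,0).round(1),"len",np.linalg.norm(i[0]-i[1]).round(1),"edge ang",ang(i[0]-i[1]).round(2))
post=wz(d,200+h(252),60+h(222),92)
print("land->hinge",ang(m[2]-m[0]),"beam",ang(m[2]-m[1]),"land-post",ang(post-m[0]),np.linalg.norm((post-m[0])[:2]),"end-post",np.linalg.norm((post-m[1])[:2]))
# hole now
R=Ro.from_quat(d["q"])
for uv in((228,277),(271,277),(249,259),(249,295)):print("hole edge",(R.inv().apply(wz(d,*uv,d["pos"][2]+65.5)-d["pos"])).round(1))
E
```

```text
[523.48258604 122.18429267 147.84569026]
post [615.86434846 101.40857945  92.        ] washer [615.46224811 101.31251516  42.        ]
[[ 619.9 -116.    14. ]
 [ 514.2  -90.1   14. ]] mid [ 567. -103.   14.] len 108.9 edge ang -13.76
[[634.6   9.4  40. ]
 [556.8  27.8  40. ]] mid [595.7  18.6  40. ] len 79.9 edge ang -13.34
[[679.7 201.7  40. ]
 [604.8 220.9  40. ]] mid [642.2 211.3  40. ] len 77.3 edge ang -14.37
land->hinge 76.54328528084524 beam 76.43345394227539 land-post 76.56542982733428 210.18588062884868 end-post 85.20753264411363
hole edge [-10.3   0.3 -65.5]
hole edge [  8.3   0.3 -65.5]
hole edge [ -1.2  -8.8 -65.5]
hole edge [ -1.3   9.9 -65.5]
```

```bash
python3 -c "
from pl import *
plan([615.8,100.2,95])"; python3 -m jog '[{"hand":25,"dx":-4,"dy":-20,"dz":10,"rx":0,"ry":0,"rz":0},{"hand":25,"dx":-4,"dy":-25,"dz":10,"rx":0,"ry":0,"rz":0},{"hand":25,"dx":-4,"dy":-25,"dz":10,"rx":0,"ry":0,"rz":0},{"hand":25,"dx":-4,"dy":-15,"dz":10,"rx":0,"ry":0,"rz":0},{"hand":25,"dx":-2,"dy":-8,"dz":10,"rx":0,"ry":0,"rz":0}]'
python3 -m jog '[{"hand":25,"dx":0,"dy":0,"dz":0,"rx":0,"ry":0,"rz":0},{"hand":25,"dx":0,"dy":0,"dz":0,"rx":0,"ry":0,"rz":0},{"hand":25,"dx":0,"dy":0,"dz":0,"rx":0,"ry":0,"rz":0},{"hand":25,"dx":0,"dy":0,"dz":0,"rx":0,"ry":0,"rz":0}]'
python3 -c "
from pl import *
plan([615.8,100.2,95])"
```

```text
t 7.8 pos [523.7 122.1 148.2] yaw -114.8 z [-2.1e-03 -8.0e-04 -1.0e+00] w 34.5 F [-0.6 -0.1 -4.4]
tool delta [-18.8 -92.8  53.1] rows>= 2.6
tilt fix rx,ry 0.0015 -0.0016
clock: 8.22
position: [618.2, 99.1, 98.2]
ee_rot: [-0.538, 0.843, -0.0, 0.0]
contact_force: [-0.6, -0.1, -4.2]
gripper_width: 34.4
clock: 8.55
position: [616.3, 101.0, 100.0]
ee_rot: [-0.539, 0.842, -0.0, 0.001]
contact_force: [0.6, 0.0, -4.2]
gripper_width: 34.9
t 8.55 pos [616.3 101.  100. ] yaw -114.7 z [ 1.e-03  4.e-04 -1.e+00] w 34.9 F [ 0.6  0.  -4.2]
tool delta [0.9 0.2 5. ] rows>= 0.1
tilt fix rx,ry -0.0007 0.0008
```

```bash
python3 -m jog '[{"hand":25,"dx":0.9,"dy":0.2,"dz":3,"rx":0,"ry":0,"rz":0},{"hand":25,"dx":0,"dy":0,"dz":8,"rx":0,"ry":0,"rz":0},{"hand":25,"dx":0,"dy":0,"dz":8,"rx":0,"ry":0,"rz":0},{"hand":25,"dx":0,"dy":0,"dz":8,"rx":0,"ry":0,"rz":0},{"hand":25,"dx":0,"dy":0,"dz":0,"rx":0,"ry":0,"rz":0}]'
python3 snap.py w9; python3 -c "
from pl import *
plan([615.8,100.2,26])
import cv2
im=cv2.imread('pics/w9.png');cv2.imwrite('pics/w9c.png',cv2.resize(im[150:320,150:350],None,fx=3.5,fy=3.5,interpolation=cv2.INTER_CUBIC))
d=arm.get_image('side');cv2.imwrite('pics/s9.png',cv2.resize(d['img'][80:240,190:350,::-1],None,fx=3.5,fy=3.5,interpolation=cv2.INTER_CUBIC))"
```

```text
clock: 8.97
position: [614.3, 99.6, 69.2]
ee_rot: [-0.539, 0.842, 0.001, -0.002]
contact_force: [-0.4, -0.3, -4.7]
gripper_width: 34.8
t 9.02 pos [614.9  99.7  70.1] yaw -114.7 z [-0.0036 -0.0013 -1.    ] w 34.7 F [ 0.1  0.6 -4.3]
tool delta [-0.9 -0.7 44.1] rows>= 1.1
tilt fix rx,ry 0.0027 -0.0027
```

View pics/w9c.png

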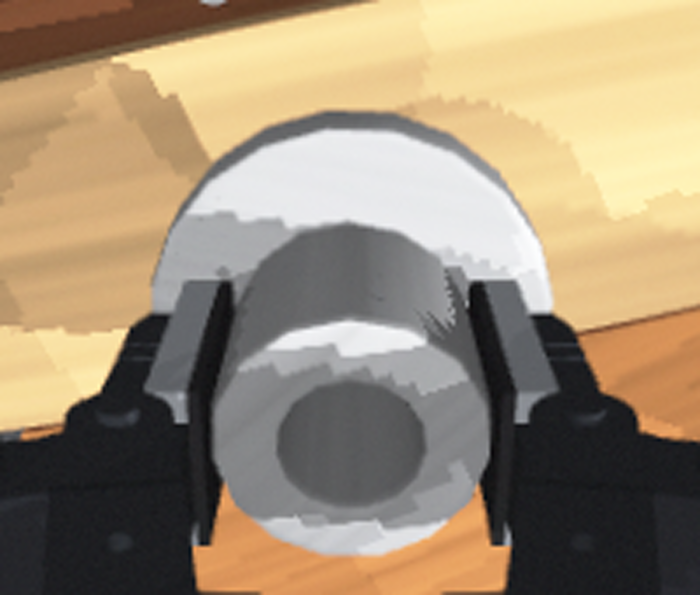

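View pics/s9.png

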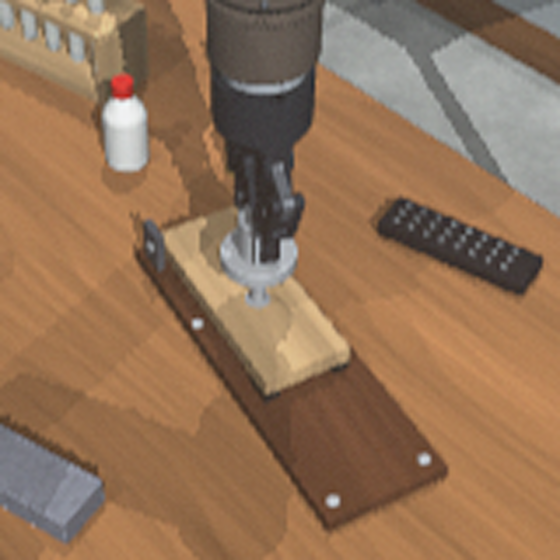

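The underside is at about 85 mm, below the 98 mm post tip, with no extra force. The side view shows the post entering the hole under the disc at (258,285). I'll keep lowering.

```bash
python3 -m jog '[{"hand":25,"dx":0,"dy":0,"dz":8,"rx":0,"ry":0,"rz":0},{"hand":25,"dx":0,"dy":0,"dz":8,"rx":0,"ry":0,"rz":0},{"hand":25,"dx":0,"dy":0,"dz":8,"rx":0,"ry":0,"rz":0},{"hand":25,"dx":0,"dy":0,"dz":8,"rx":0,"ry":0,"rz":0},{"hand":25,"dx":0,"dy":0,"dz":0,"rx":0,"ry":0,"rz":0}]'
python3 -m jog '[{"hand":25,"dx":0,"dy":0,"dz":0,"rx":0,"ry":0,"rz":0},{"hand":25,"dx":0,"dy":0,"dz":0,"rx":0,"ry":0,"rz":0}]'; python3 -c "
from pl import *
plan([615.8,100.2,24.5])"
```

```text
clock: 9.48
position: [614.5, 99.5, 37.4]
ee_rot: [-0.539, 0.842, 0.001, -0.002]
contact_force: [-0.6, 0.1, -5.3]
gripper_width: 34.8
clock: 9.65
position: [616.5, 100.1, 40.1]
ee_rot: [-0.539, 0.842, -0.0, 0.0]
contact_force: [-0.6, 0.8, -3.6]
gripper_width: 34.6
t 9.65 pos [616.5 100.1  40.1] yaw -114.7 z [ 4.e-04 -1.e-04 -1.e+00] w 34.6 F [-0.6  0.8 -3.6]
tool delta [ 0.2  0.7 15.6] rows>= 0.4
tilt fix rx,ry -0.0004 0.0
```

```bash
python3 -m jog '[{"hand":25,"dx":0,"dy":0.5,"dz":5,"rx":0,"ry":0,"rz":0},{"hand":25,"dx":0,"dy":0,"dz":5,"rx":0,"ry":0,"rz":0},{"hand":25,"dx":0,"dy":0,"dz":3,"rx":0,"ry":0,"rz":0},{"hand":25,"dx":0,"dy":0,"dz":0,"rx":0,"ry":0,"rz":0},{"hand":25,"dx":0,"dy":0,"dz":0,"rx":0,"ry":0,"rz":0}]'
python3 -c "
from pl import *
plan([615.8,100.2,24.5])"
```

```text
clock: 10.07
position: [615.6, 100.2, 26.7]
ee_rot: [-0.539, 0.842, 0.0, -0.0]
contact_force: [0.2, 0.5, -3.4]
gripper_width: 34.8
t 10.07 pos [615.6 100.2  26.7] yaw -114.7 z [-6.e-04 -3.e-04 -1.e+00] w 34.8 F [ 0.2  0.5 -3.4]
tool delta [-0.1 -0.2  2.2] rows>= 0.1
tilt fix rx,ry 0.0004 -0.0005
```

```bash
python3 -m jog '[{"hand":25,"dx":0,"dy":0,"dz":1,"rx":0,"ry":0,"rz":0},{"hand":25,"dx":0,"dy":0,"dz":1,"rx":0,"ry":0,"rz":0},{"hand":25,"dx":0,"dy":0,"dz":0,"rx":0,"ry":0,"rz":0},{"hand":25,"dx":0,"dy":0,"dz":0,"rx":0,"ry":0,"rz":0}]'
python3 -c "
from pl import *
plan([615.8,100.2,24.5])"
```

```text
clock: 10.4
position: [615.8, 100.3, 25.0]
ee_rot: [-0.539, 0.842, 0.0, 0.0]
contact_force: [-0.0, -0.4, -4.3]
gripper_width: 35.1
t 10.4 pos [615.8 100.3  25. ] yaw -114.7 z [ 0.  0. -1.] w 35.1 F [-0.  -0.4 -4.3]
tool delta [ 0.1 -0.1  0.5] rows>= 0.0
tilt fix rx,ry -0.0 0.0
```

```bash
python3 -m jog '[{"hand":25,"dx":0,"dy":0,"dz":1,"rx":0,"ry":0,"rz":0},{"hand":25,"dx":0,"dy":0,"dz":0,"rx":0,"ry":0,"rz":0},{"hand":25,"dx":0,"dy":0,"dz":0,"rx":0,"ry":0,"rz":0}]'
python3 -m jog '[{"hand":45,"dx":0,"dy":0,"dz":0,"rx":0,"ry":0,"rz":0},{"hand":55,"dx":0,"dy":0,"dz":0,"rx":0,"ry":0,"rz":0},{"hand":65,"dx":0,"dy":0,"dz":0,"rx":0,"ry":0,"rz":0},{"hand":65,"dx":0,"dy":0,"dz":0,"rx":0,"ry":0,"rz":0}]'
python3 snap.py w10
python3 -c "
from pl import *
plan([615.8,100.2,24.5])
import cv2
im=cv2.imread('pics/w10.png');cv2.imwrite('pics/w10c.png',cv2.resize(im[150:320,150:350],None,fx=3.5,fy=3.5,interpolation=cv2.INTER_CUBIC))"
```

```text
clock: 10.65
position: [616.0, 100.3, 24.8]
ee_rot: [-0.539, 0.842, -0.0, 0.0]
contact_force: [-1.6, 0.5, 1.0]
gripper_width: 34.6
clock: 10.98
position: [616.3, 100.4, 24.3]
ee_rot: [-0.539, 0.842, -0.0, 0.001]
contact_force: [0.1, -0.3, 0.5]
gripper_width: 64.8
t 11.03 pos [616.2 100.4  24.3] yaw -114.7 z [ 9.e-04  2.e-04 -1.e+00] w 65.0 F [ 0.  -0.3 -0.5]
tool delta [ 0.3  0.2 -0.2] rows>= 0.0
tilt fix rx,ry -0.0007 0.0006
```

View pics/w10c.png

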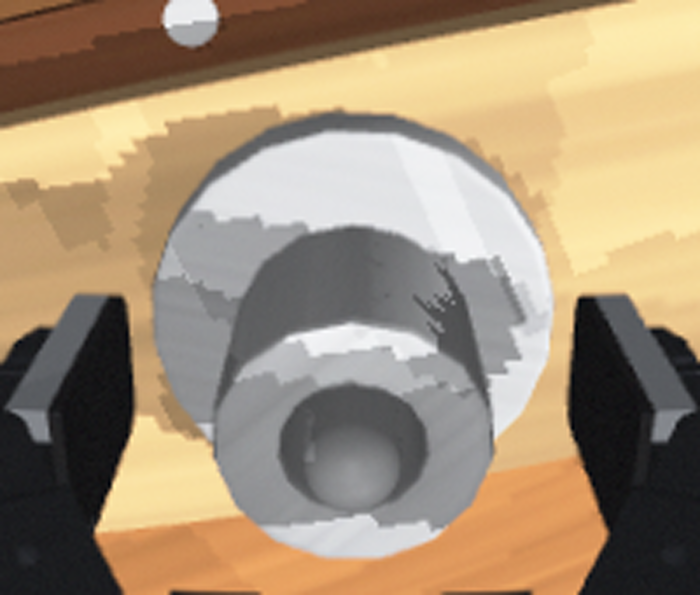

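The hole is around the post tip and the load is released. I'll back straight up and go to the wedge.

```bash
python3 -m jog '[{"hand":65,"dx":0,"dy":0,"dz":-15,"rx":0,"ry":0,"rz":0},{"hand":70,"dx":0,"dy":0,"dz":-25,"rx":0,"ry":0,"rz":0},{"hand":70,"dx":0,"dy":0,"dz":-35,"rx":0,"ry":0,"rz":0},{"hand":70,"dx":0,"dy":0,"dz":-35,"rx":0,"ry":0,"rz":0},{"hand":70,"dx":0,"dy":0,"dz":-20,"rx":0,"ry":0,"rz":0}]'
python3 -c "
from pl import *
plan([457,317,80],-126.7)
import cv2
d=arm.get_image('side');cv2.imwrite('pics/s10.png',cv2.resize(d['img'][100:240,200:350,::-1],None,fx=4,fy=4,interpolation=cv2.INTER_CUBIC))"
```

```text
clock: 11.45
position: [617.7, 100.6, 158.6]
ee_rot: [-0.54, 0.842, -0.001, 0.003]
contact_force: [0.8, -0.1, 0.9]
gripper_width: 69.9
t 11.45 pos [617.7 100.6 158.6] yaw -114.7 z [ 0.0064  0.0012 -1.    ] w 69.9 F [ 0.8 -0.1  0.9]
tool delta [-129.2  236.8   77.9] rows>= 6.7
rz total 0.21
tilt fix rx,ry -0.0053 0.0037
```

View pics/s10.png

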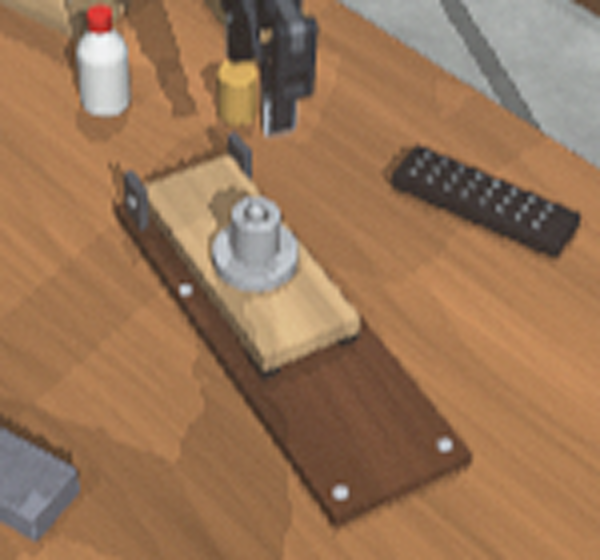

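The load is seated and upright on the beam. Next I'll go to the wedge with a standoff for a look.

```bash
python3 -m jog '[{"hand":70,"dx":-16,"dy":34,"dz":0,"rx":0,"ry":0,"rz":0},{"hand":70,"dx":-16,"dy":34,"dz":0,"rx":0,"ry":0,"rz":0},{"hand":70,"dx":-16,"dy":34,"dz":0,"rx":0,"ry":0,"rz":0},{"hand":70,"dx":-16,"dy":34,"dz":0,"rx":0,"ry":0,"rz":0},{"hand":70,"dx":-16,"dy":34,"dz":4,"rx":0,"ry":0,"rz":0}]'
python3 -m jog '[{"hand":70,"dx":-16,"dy":34,"dz":4,"rx":0,"ry":0,"rz":0},{"hand":70,"dx":-16,"dy":34,"dz":4,"rx":0,"ry":0,"rz":0},{"hand":70,"dx":-16,"dy":34,"dz":4,"rx":0,"ry":0,"rz":0},{"hand":70,"dx":0,"dy":20,"dz":0,"rx":0,"ry":0,"rz":0.105},{"hand":70,"dx":0,"dy":0,"dz":0,"rx":0,"ry":0,"rz":0.105}]'
python3 -m jog '[{"hand":70,"dx":0,"dy":0,"dz":0,"rx":0,"ry":0,"rz":0},{"hand":70,"dx":0,"dy":0,"dz":0,"rx":0,"ry":0,"rz":0},{"hand":70,"dx":0,"dy":0,"dz":0,"rx":0,"ry":0,"rz":0}]'
python3 snap.py w11;python3 -c "
from pl import *
plan([457,317,60],-126.7)"
```

```text
clock: 11.92
position: [494.1, 245.3, 150.7]
ee_rot: [-0.539, 0.842, 0.0, 0.001]
contact_force: [0.2, -0.1, 0.4]
gripper_width: 70.2
clock: 12.33
position: [401.2, 340.6, 137.6]
ee_rot: [-0.448, 0.894, 0.0, -0.0]
contact_force: [-0.8, -0.6, 0.3]
gripper_width: 69.9
clock: 12.58
position: [404.5, 338.5, 138.0]
ee_rot: [-0.449, 0.894, -0.0, 0.0]
contact_force: [0.9, -0.2, 0.1]
gripper_width: 69.9
t 12.63 pos [404.7 338.3 138. ] yaw -126.7 z [ 1.e-04  1.e-04 -1.e+00] w 69.6 F [-0.5 -0.4  0.2]
tool delta [-14.2 -54.7  78. ] rows>= 2.3
rz total -0.001
tilt fix rx,ry -0.0 0.0001
```

View pics/w11.png

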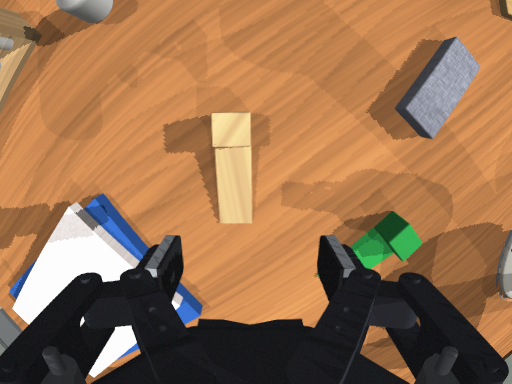

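```bash
python3 - <<'E'
import cv2
im=cv2.imread("pics/w11.png");cv2.imwrite("pics/w11c.png",cv2.resize(im[105:230,195:270],None,fx=4.8,fy=4.8,interpolation=cv2.INTER_CUBIC))
E
```

```text
(no output)
```

View pics/w11c.png

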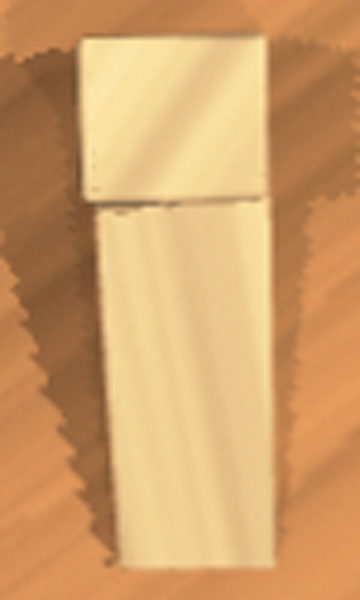

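```bash
python3 - <<'E'
from cam import *
d=load("w11.npz");P=lambda x,y,z:wz(d,195+(x+.5)/4.8-.5,105+(y+.5)/4.8-.5,z)
w=[P(79,39,46),P(265,37,46),P(83,201,46),P(267,197,46)];g=np.mean(w,0)
t=[P(121,566,3),P(275,566,3)];tm=np.mean(t,0)
a=tm-g;print(g.round(1),tm.round(1),np.hypot(*a[:2]),np.degrees(np.arctan2(a[1],a[0])))
ang=lambda a:np.degrees(np.arctan2(a[1],a[0]))
print([np.linalg.norm(w[i]-w[j]).round(1) for i,j in((0,1),(2,3),(0,2),(1,3))],ang(w[2]-w[0]),ang(w[3]-w[1]),ang(w[0]-w[1]),ang(t[0]-t[1]))
E
python3 -c "
from pl import *
plan([457,317,60],-126.7)"
```

```text
[457.9 321.2  46. ] [372.3 383.3   3. ] 105.82835644436764 144.033586251207
[np.float64(34.8), np.float64(34.9), np.float64(30.8), np.float64(30.2)] 143.6942244092347 143.94536309736915 53.17204383628113 53.42213183910613
t 12.63 pos [404.7 338.3 138. ] yaw -126.7 z [ 1.e-04  1.e-04 -1.e+00] w 69.6 F [-0.5 -0.4  0.2]
tool delta [-14.2 -54.7  78. ] rows>= 2.3
rz total -0.001
tilt fix rx,ry -0.0 0.0001
```

```bash
python3 -m jog '[{"hand":70,"dx":-9,"dy":-26,"dz":20,"rx":0,"ry":0,"rz":0},{"hand":70,"dx":-9,"dy":-27,"dz":30,"rx":0,"ry":0,"rz":0},{"hand":70,"dx":0,"dy":0,"dz":28,"rx":0,"ry":0,"rz":0},{"hand":70,"dx":0,"dy":0,"dz":20,"rx":0,"ry":0,"rz":0},{"hand":70,"dx":0,"dy":0,"dz":0,"rx":0,"ry":0,"rz":0}]'
python3 -m jog '[{"hand":70,"dx":0,"dy":0,"dz":0,"rx":0,"ry":0,"rz":0},{"hand":70,"dx":0,"dy":0,"dz":0,"rx":0,"ry":0,"rz":0}]'
python3 -c "
from pl import *
plan([458,321,-31],-126.4)"
```

```text
clock: 13.05
position: [455.8, 317.8, 35.3]
ee_rot: [-0.447, 0.895, -0.002, -0.005]
contact_force: [0.2, -0.8, -0.7]
gripper_width: 70.0
clock: 13.22
position: [458.5, 322.0, 41.3]
ee_rot: [-0.448, 0.894, 0.0, 0.001]
contact_force: [0.3, 0.9, 1.2]
gripper_width: 69.9
t 13.22 pos [458.5 322.   41.3] yaw -126.7 z [ 0.0019  0.0015 -1.    ] w 69.9 F [0.3 0.9 1.2]
tool delta [ 1.3 -0.2 72.3] rows>= 1.7
rz total -0.006
tilt fix rx,ry -0.0006 0.0024
```

```bash
python3 -m jog '[{"hand":70,"dx":1,"dy":0,"dz":20,"rx":0,"ry":0,"rz":-0.005},{"hand":70,"dx":0,"dy":0,"dz":20,"rx":0,"ry":0,"rz":0},{"hand":70,"dx":0,"dy":0,"dz":18,"rx":0,"ry":0,"rz":0},{"hand":70,"dx":0,"dy":0,"dz":10,"rx":0,"ry":0,"rz":0},{"hand":70,"dx":0,"dy":0,"dz":0,"rx":0,"ry":0,"rz":0}]'
python3 -m jog '[{"hand":70,"dx":0,"dy":0,"dz":0,"rx":0,"ry":0,"rz":0},{"hand":70,"dx":0,"dy":0,"dz":0,"rx":0,"ry":0,"rz":0}]'
python3 -c "
from pl import *
plan([458,321,-31],-126.4)"; python3 snap.py w12
```

```text
clock: 13.63
position: [456.4, 320.4, -28.5]
ee_rot: [-0.45, 0.893, -0.0, -0.001]
contact_force: [-0.1, -1.1, -1.0]
gripper_width: 69.9
clock: 13.8
position: [457.7, 321.8, -26.4]
ee_rot: [-0.451, 0.893, 0.001, 0.002]
contact_force: [-0.4, 0.1, 0.3]
gripper_width: 69.8
t 13.8 pos [457.7 321.8 -26.4] yaw -126.4 z [ 0.0022  0.0023 -1.    ] w 69.8 F [-0.4  0.1  0.3]
tool delta [ 0.5 -0.7  4.6] rows>= 0.1
rz total -0.001
tilt fix rx,ry -0.0004 0.0032
```

View pics/w12.png

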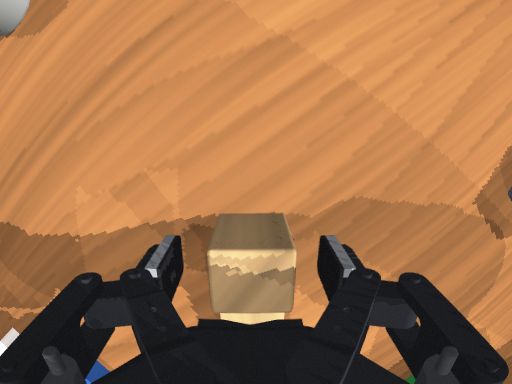

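The block stands between the pads, centred at about (252,270). I'll close on it and lift.

```bash
python3 -m jog '[{"hand":70,"dx":0.5,"dy":-0.7,"dz":4,"rx":0,"ry":0,"rz":0},{"hand":25,"dx":0,"dy":0,"dz":0,"rx":0,"ry":0,"rz":0},{"hand":25,"dx":0,"dy":0,"dz":0,"rx":0,"ry":0,"rz":0},{"hand":25,"dx":0,"dy":0,"dz":0,"rx":0,"ry":0,"rz":0},{"hand":25,"dx":0,"dy":0,"dz":0,"rx":0,"ry":0,"rz":0}]'
python3 -m jog '[{"hand":25,"dx":0,"dy":0,"dz":0,"rx":0,"ry":0,"rz":0},{"hand":25,"dx":0,"dy":0,"dz":0,"rx":0,"ry":0,"rz":0}]'
python3 -c "
from pl import *
plan([458,321,-31],-126.4)"
```

```text
clock: 14.27
position: [457.3, 320.1, -31.6]
ee_rot: [-0.45, 0.893, 0.0, 0.0]
contact_force: [0.3, -0.3, 2.4]
gripper_width: 35.8
clock: 14.43
position: [457.4, 320.2, -31.6]
ee_rot: [-0.45, 0.893, 0.0, 0.0]
contact_force: [-0.0, 0.3, 2.8]
gripper_width: 35.6
t 14.43 pos [457.4 320.2 -31.6] yaw -126.5 z [ 7.e-04  6.e-04 -1.e+00] w 35.6 F [-0.   0.3  2.8]
tool delta [-1.1 -0.  -0.6] rows>= 0.0
rz total -0.001
tilt fix rx,ry -0.0002 0.0009
```

```bash
python3 -m jog '[{"hand":25,"dx":0,"dy":0,"dz":-10,"rx":0,"ry":0,"rz":0},{"hand":25,"dx":0,"dy":0,"dz":-30,"rx":0,"ry":0,"rz":0},{"hand":25,"dx":0,"dy":0,"dz":-35,"rx":0,"ry":0,"rz":0},{"hand":25,"dx":0,"dy":0,"dz":-35,"rx":0,"ry":0,"rz":0},{"hand":25,"dx":0,"dy":0,"dz":-30,"rx":0,"ry":0,"rz":0}]'
python3 -c "
from pl import *
plan([568.8,-94.1,110],166.5)"
```

```text
clock: 14.85
position: [457.0, 319.6, 110.5]
ee_rot: [-0.45, 0.893, 0.0, 0.0]
contact_force: [1.2, 1.3, -0.4]
gripper_width: 35.1
t 14.85 pos [457.  319.6 110.5] yaw -126.5 z [ 6.e-04  6.e-04 -1.e+00] w 35.1 F [ 1.2  1.3 -0.4]
tool delta [ 266.2 -335.9    0.4] rows>= 10.3
rz total 1.17
tilt fix rx,ry -0.0002 0.0008
```

```bash
python3 -m jog '[{"hand":25,"dx":14,"dy":-17,"dz":0,"rx":0,"ry":0,"rz":0},{"hand":25,"dx":23,"dy":-29,"dz":0,"rx":0,"ry":0,"rz":0},{"hand":25,"dx":25,"dy":-32,"dz":0,"rx":0,"ry":0,"rz":0},{"hand":25,"dx":25,"dy":-32,"dz":0,"rx":0,"ry":0,"rz":0},{"hand":25,"dx":25,"dy":-32,"dz":0,"rx":0,"ry":0,"rz":0}]'
python3 -m jog '[{"hand":25,"dx":25,"dy":-32,"dz":0,"rx":0,"ry":0,"rz":0},{"hand":25,"dx":25,"dy":-32,"dz":0,"rx":0,"ry":0,"rz":0},{"hand":25,"dx":25,"dy":-32,"dz":0,"rx":0,"ry":0,"rz":0},{"hand":25,"dx":25,"dy":-32,"dz":0,"rx":0,"ry":0,"rz":0},{"hand":25,"dx":25,"dy":-32,"dz":0,"rx":0,"ry":0,"rz":0}]'
python3 -m jog '[{"hand":25,"dx":18,"dy":-22,"dz":0,"rx":0,"ry":0,"rz":0},{"hand":25,"dx":11,"dy":-14,"dz":0,"rx":0,"ry":0,"rz":0.09},{"hand":25,"dx":0,"dy":0,"dz":0,"rx":0,"ry":0,"rz":0.12},{"hand":25,"dx":0,"dy":0,"dz":0,"rx":0,"ry":0,"rz":0.12},{"hand":25,"dx":0,"dy":0,"dz":0,"rx":0,"ry":0,"rz":0.12}]'
python3 -m jog '[{"hand":25,"dx":0,"dy":0,"dz":0,"rx":0,"ry":0,"rz":0.12},{"hand":25,"dx":0,"dy":0,"dz":0,"rx":0,"ry":0,"rz":0.12},{"hand":25,"dx":0,"dy":0,"dz":0,"rx":0,"ry":0,"rz":0.12},{"hand":25,"dx":0,"dy":0,"dz":0,"rx":0,"ry":0,"rz":0.12},{"hand":25,"dx":0,"dy":0,"dz":0,"rx":0,"ry":0,"rz":0.12}]'
python3 -m jog '[{"hand":25,"dx":0,"dy":0,"dz":0,"rx":0,"ry":0,"rz":0.11},{"hand":25,"dx":0,"dy":0,"dz":0,"rx":0,"ry":0,"rz":0},{"hand":25,"dx":0,"dy":0,"dz":0,"rx":0,"ry":0,"rz":0}]'
python3 -c "
from pl import *
plan([568.8,-94.1,25],166.5)"
```

```text
clock: 15.27
position: [504.1, 143.6, 108.4]
ee_rot: [-0.451, 0.893, 0.0, -0.0]
contact_force: [0.3, 0.4, -1.0]
gripper_width: 35.3
clock: 15.68
position: [558.5, -52.3, 108.4]
ee_rot: [-0.45, 0.893, 0.0, -0.0]
contact_force: [0.4, 1.0, -0.3]
gripper_width: 35.4
clock: 16.1
position: [569.9, -95.8, 107.9]
ee_rot: [-0.236, 0.972, 0.0, -0.001]
contact_force: [0.4, -0.1, -0.8]
gripper_width: 35.2
clock: 16.52
position: [569.9, -95.1, 108.1]
ee_rot: [0.061, 0.998, 0.0, -0.001]
contact_force: [0.9, 0.7, -1.7]
gripper_width: 35.6
clock: 16.77
position: [570.2, -95.0, 108.1]
ee_rot: [0.111, 0.994, 0.0, -0.0]
contact_force: [-0.1, 0.1, -0.4]
gripper_width: 35.6
t 16.77 pos [570.2 -95.  108.1] yaw 167.2 z [-6.e-04  1.e-04 -1.e+00] w 35.6 F [-0.1  0.1 -0.4]
tool delta [ 1.5  0.6 83.1] rows>= 2.0
rz total 0.012
tilt fix rx,ry -0.0 -0.0006
```

```bash
python3 -m jog '[{"hand":25,"dx":1.5,"dy":0.6,"dz":20,"rx":0,"ry":0,"rz":0.012},{"hand":25,"dx":0,"dy":0,"dz":30,"rx":0,"ry":0,"rz":0},{"hand":25,"dx":0,"dy":0,"dz":20,"rx":0,"ry":0,"rz":0},{"hand":25,"dx":0,"dy":0,"dz":12,"rx":0,"ry":0,"rz":0},{"hand":25,"dx":0,"dy":0,"dz":0,"rx":0,"ry":0,"rz":0}]'
python3 -m jog '[{"hand":25,"dx":0,"dy":0,"dz":0,"rx":0,"ry":0,"rz":0},{"hand":25,"dx":0,"dy":0,"dz":0,"rx":0,"ry":0,"rz":0}]'
python3 -c "
from pl import *
plan([568.8,-94.1,-15],166.5)
import cv2
for n in('top','side'):
    d=arm.get_image(n);np.savez(n+'2.npz',**d);u=(225,100,120,110) if n=='side' else (170,120,150,100)
    cv2.imwrite('pics/%s2.png'%n,cv2.resize(d['img'][u[1]:u[1]+u[3],u[0]:u[0]+u[2],::-1],None,fx=5,fy=5,interpolation=cv2.INTER_CUBIC))"
```

```text
clock: 17.18
position: [566.6, -94.2, 23.0]
ee_rot: [0.118, 0.993, -0.0, -0.003]
contact_force: [0.3, -0.2, -0.2]
gripper_width: 35.5
clock: 17.35
position: [570.2, -94.1, 27.1]
ee_rot: [0.118, 0.993, 0.0, 0.001]
contact_force: [-0.4, 0.4, -0.5]
gripper_width: 35.5
t 17.35 pos [570.2 -94.1  27.1] yaw 166.4 z [ 1.8e-03 -1.0e-04 -1.0e+00] w 35.5 F [-0.4  0.4 -0.5]
tool delta [ 1.5 -0.3 42.1] rows>= 1.0
rz total -0.001
tilt fix rx,ry 0.0003 0.0018
```

View pics/top2.png

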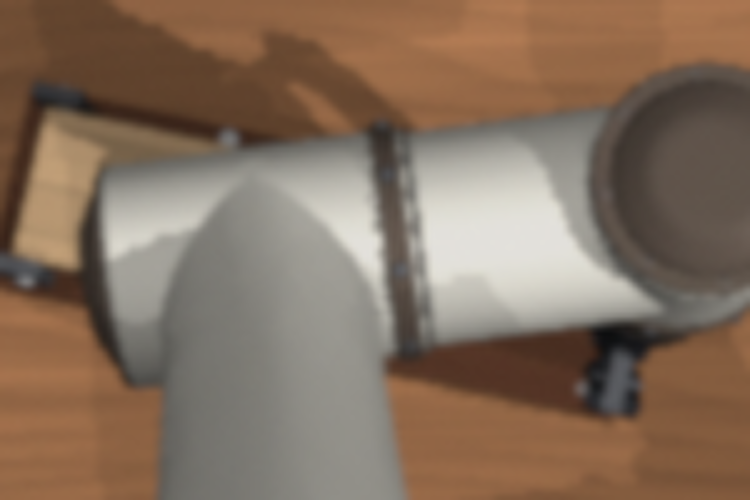

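View pics/side2.png

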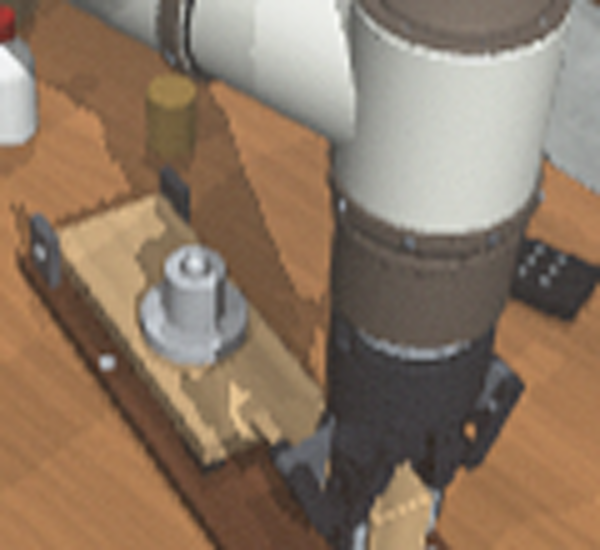

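```bash
python3 -c "
import cv2
from cam import *
d=load('side2.npz')
cv2.imwrite('pics/side2b.png',cv2.resize(d['img'][165:245,250:340,::-1],None,fx=7,fy=7,interpolation=cv2.INTER_CUBIC))
O=np.array([606.4,62.5,0]);ex=np.array([.2334,.9724,0]);ey=np.array([-.9724,.2334,0])
for n,X in(('tip expected',np.array([570.2,-94.1,58.7])+106*ex),('tipL',np.array([570.2,-94.1,58.7])+106*ex+18*ey),('tipR',np.array([570.2,-94.1,58.7])+106*ex-18*ey)):
    p=proj(d,X);print(n,p,(p-[250,165]+.5)*7-.5)
"
```

```text
tip expected [280.31794075 181.02539528] [215.22558524 115.17776699]
tipL [274.74467531 183.3181786 ] [176.21272719 131.2272502 ]
tipR [285.83120918 178.75729411] [253.81846425  99.30105877]
```

View pics/side2b.png

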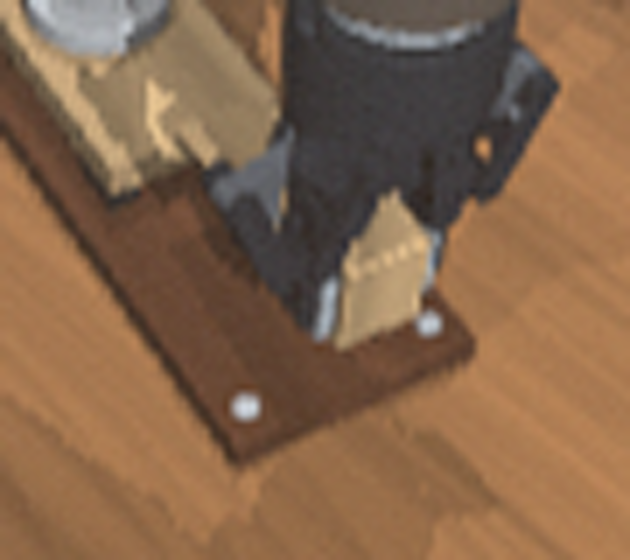

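```bash
python3 -c "
from cam import *
d=load('side2.npz')
O=np.array([606.4,62.5,0]);ex=np.array([.2334,.9724,0]);ey=np.array([-.9724,.2334,0])
T=np.array([570.2,-94.1,58.7])
for s in(18,-18):
    p=proj(d,T-16*ex+s*ey);print((p-[250,165]+.5)*7-.5)
for y in (55,-55):
    p=proj(d,O-170*ex+y*ey+[0,0,14]);print('board',(p-[250,165]+.5)*7-.5)
"; python3 snap.py w13
```

```text
[341.65776894 350.39772248]
[423.07287376 313.58431918]
board [236.50192908 446.04460008]
board [476.74841247 335.79608495]
```

View pics/w13.png

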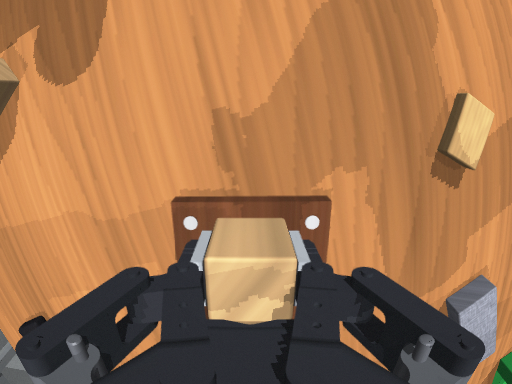

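The wedge matches prediction in the side view and is centred on the board in the wrist view (board edges at columns 172 and 331, block at about 250). I'll lower it.

```bash
python3 -m jog '[{"hand":25,"dx":0.8,"dy":0,"dz":12,"rx":0,"ry":0,"rz":0},{"hand":25,"dx":0,"dy":0,"dz":14,"rx":0,"ry":0,"rz":0},{"hand":25,"dx":0,"dy":0,"dz":10,"rx":0,"ry":0,"rz":0},{"hand":25,"dx":0,"dy":0,"dz":3,"rx":0,"ry":0,"rz":0},{"hand":25,"dx":0,"dy":0,"dz":0,"rx":0,"ry":0,"rz":0}]'
python3 -m jog '[{"hand":25,"dx":0,"dy":0,"dz":0,"rx":0,"ry":0,"rz":0},{"hand":25,"dx":0,"dy":0,"dz":0,"rx":0,"ry":0,"rz":0}]'
python3 -c "
from pl import *
plan([568.8,-94.1,-17.6],166.5)"
```

```text
clock: 17.92
position: [568.1, -94.0, -13.5]
ee_rot: [0.119, 0.993, -0.0, -0.001]
contact_force: [0.7, 0.3, -0.3]
gripper_width: 35.6
clock: 18.08
position: [569.3, -93.9, -12.2]
ee_rot: [0.119, 0.993, 0.0, 0.001]
contact_force: [-0.8, 0.6, -0.6]
gripper_width: 35.3
t 18.08 pos [569.3 -93.9 -12.2] yaw 166.4 z [ 0.0016 -0.     -1.    ] w 35.3 F [-0.8  0.6 -0.6]
tool delta [ 0.4 -0.3  5.4] rows>= 0.1
rz total -0.002
tilt fix rx,ry 0.0003 0.0015
```

```bash
python3 -m jog '[{"hand":25,"dx":0.4,"dy":0,"dz":2,"rx":0,"ry":0,"rz":0},{"hand":25,"dx":0,"dy":0,"dz":2,"rx":0,"ry":0,"rz":0},{"hand":25,"dx":0,"dy":0,"dz":0,"rx":0,"ry":0,"rz":0},{"hand":25,"dx":0,"dy":0,"dz":0,"rx":0,"ry":0,"rz":0}]'
python3 -m jog '[{"hand":25,"dx":0,"dy":0,"dz":1,"rx":0,"ry":0,"rz":0},{"hand":25,"dx":0,"dy":0,"dz":0,"rx":0,"ry":0,"rz":0},{"hand":25,"dx":0,"dy":0,"dz":0,"rx":0,"ry":0,"rz":0}]'
python3 -c "
from pl import *
plan([568.8,-94.1,-17.6],166.5)"
```

```text
clock: 18.42
position: [568.0, -93.9, -17.0]
ee_rot: [0.119, 0.993, -0.0, -0.0]
contact_force: [0.3, -0.3, -0.7]
gripper_width: 35.5
clock: 18.67
position: [568.4, -93.8, -17.6]
ee_rot: [0.119, 0.993, -0.0, 0.0]
contact_force: [-0.3, 0.7, 2.3]
gripper_width: 35.6
t 18.67 pos [568.4 -93.8 -17.6] yaw 166.4 z [ 6.e-04 -1.e-04 -1.e+00] w 35.6 F [-0.3  0.7  2.3]
tool delta [-0.5 -0.2 -0. ] rows>= 0.0
rz total -0.002
tilt fix rx,ry 0.0 0.0006
```

```bash
python3 -m jog '[{"hand":25,"dx":-0.3,"dy":8,"dz":0,"rx":0,"ry":0,"rz":0},{"hand":25,"dx":0,"dy":9,"dz":0,"rx":0,"ry":0,"rz":0},{"hand":25,"dx":0,"dy":9,"dz":0,"rx":0,"ry":0,"rz":0},{"hand":25,"dx":0,"dy":9,"dz":0,"rx":0,"ry":0,"rz":0},{"hand":25,"dx":0,"dy":0,"dz":0,"rx":0,"ry":0,"rz":0}]'
cat > wp.py <<'E'
from pl import *
s=arm.read_state();v=s["position"]-[606.4,62.5,0];ex=np.array([.2334,.9724,0]);ey=np.array([-.9724,.2334,0])
print("tip x",round(v@ex+106,1),"y",round(v@ey,1))
plan([606.4+.2334*-96,62.5+.9724*-96,-17.6],166.5)
E
python3 wp.py
```

```text
clock: 19.08
position: [577.9, -57.6, -17.6]
ee_rot: [0.118, 0.993, 0.0, 0.001]
contact_force: [-0.8, 3.6, 5.4]
gripper_width: 35.5
tip x -17.5 y -0.3
t 19.08 pos [577.9 -57.6 -17.6] yaw 166.5 z [ 1.8e-03  6.0e-04 -1.0e+00] w 35.5 F [-0.8  3.6  5.4]
tool delta [ 0.3 27.5  0. ] rows>= 0.7
rz total -0.0
tilt fix rx,ry 0.001 0.0016
```

```bash
python3 -m jog '[{"hand":25,"dx":0,"dy":4,"dz":0,"rx":0,"ry":0,"rz":0},{"hand":25,"dx":0,"dy":4,"dz":0,"rx":0,"ry":0,"rz":0},{"hand":25,"dx":0,"dy":4,"dz":0,"rx":0,"ry":0,"rz":0},{"hand":25,"dx":0,"dy":0,"dz":0,"rx":0,"ry":0,"rz":0}]'
python3 wp.py
python3 -m jog '[{"hand":25,"dx":0,"dy":4,"dz":0,"rx":0,"ry":0,"rz":0},{"hand":25,"dx":0,"dy":4,"dz":0,"rx":0,"ry":0,"rz":0},{"hand":25,"dx":0,"dy":3,"dz":0,"rx":0,"ry":0,"rz":0},{"hand":25,"dx":0,"dy":0,"dz":0,"rx":0,"ry":0,"rz":0},{"hand":25,"dx":0,"dy":0,"dz":0,"rx":0,"ry":0,"rz":0}]'
python3 wp.py
python3 -c "
from bench import arm
import cv2,numpy as np
d=arm.get_image('side');np.savez('side3.npz',**d);cv2.imwrite('pics/side3.png',cv2.resize(d['img'][135:245,230:330,::-1],None,fx=5.4,fy=5.4,interpolation=cv2.INTER_CUBIC))"
```

```text
clock: 19.42
position: [579.4, -48.5, -17.6]
ee_rot: [0.119, 0.993, -0.0, -0.0]
contact_force: [-2.1, -3.3, 6.4]
gripper_width: 35.4
tip x -8.2 y 0.4
t 19.42 pos [579.4 -48.5 -17.6] yaw 166.4 z [-5.e-04 -8.e-04 -1.e+00] w 35.4 F [-2.1 -3.3  6.4]
tool delta [-0.3 18.2 -0. ] rows>= 0.4
rz total -0.002
tilt fix rx,ry -0.0009 -0.0003
clock: 19.83
position: [581.2, -38.8, -17.6]
ee_rot: [0.119, 0.993, -0.001, -0.001]
contact_force: [-3.5, -6.2, 6.9]
gripper_width: 35.4
tip x 1.6 y 0.8
t 19.83 pos [581.2 -38.8 -17.6] yaw 166.3 z [-0.0017 -0.0013 -1.    ] w 35.4 F [-3.5 -6.2  6.9]
tool delta [-0.8  8.4 -0. ] rows>= 0.2
rz total -0.003
tilt fix rx,ry -0.0017 -0.0014
```

View pics/side3.png

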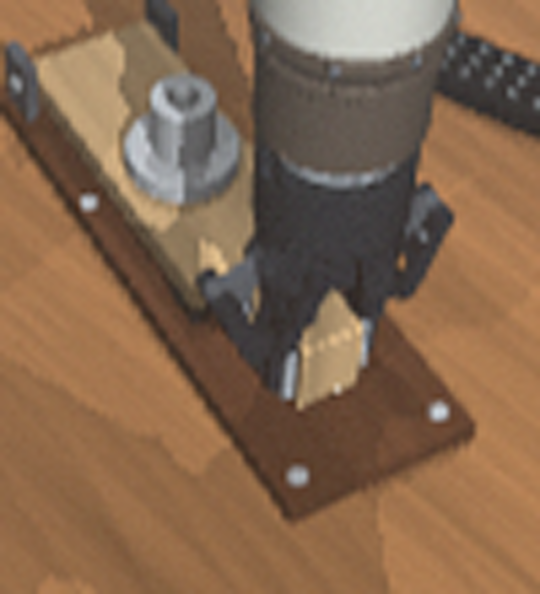

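```bash
python3 -m jog '[{"hand":25,"dx":-0.5,"dy":3,"dz":0,"rx":0,"ry":0,"rz":0},{"hand":25,"dx":0,"dy":3,"dz":0,"rx":0,"ry":0,"rz":0},{"hand":25,"dx":0,"dy":2,"dz":0,"rx":0,"ry":0,"rz":0},{"hand":25,"dx":0,"dy":0,"dz":0,"rx":0,"ry":0,"rz":0},{"hand":25,"dx":0,"dy":0,"dz":0,"rx":0,"ry":0,"rz":0}]'
python3 wp.py
python3 - <<'E'
from bench import arm
from cam import *
import cv2
d=arm.get_image('side');np.savez('side4.npz',**d);cv2.imwrite('pics/side4.png',cv2.resize(d['img'][130:240,225:325,::-1],None,fx=5.4,fy=5.4,interpolation=cv2.INTER_CUBIC))
O=np.array([606.4,62.5]);ex=np.array([.2334,.9724]);ey=np.array([-.9724,.2334])
def beam(d):
    D=d["depth"];K=d["intrinsics"];v,u=np.mgrid[130:240,225:325];z=D[v,u]
    P=np.stack([(u-K[0,2])/K[0,0]*z,(v-K[1,2])/K[1,1]*z,z],-1).reshape(-1,3);X=(P-d["t"])@d["R"]
    bx=(X[:,:2]-O)@ex;by=(X[:,:2]-O)@ey
    return bx,by,X[:,2]
for n in("side0","side3","side4"):
    bx,by,z=beam(load(n+".npz"))
    for a,b in((-40,-15),(-15,10),(70,100),(100,135)):
        m=(bx>a)&(bx<b)&(by>10)&(by<38)&(z>33)&(z<52);print(n,a,b,m.sum(),np.median(z[m]).round(2) if m.sum() else None)
    m=(bx>-160)&(bx<-50)&(by>30)&(by<50)&(z>5)&(z<22);print(" board",np.median(z[m]).round(2))
E
```

```text
clock: 20.3
position: [583.3, -31.5, -17.6]
ee_rot: [0.119, 0.993, -0.001, -0.001]
contact_force: [-2.3, -6.8, 6.3]
gripper_width: 35.2
tip x 9.2 y 0.5
t 20.3 pos [583.3 -31.5 -17.6] yaw 166.3 z [-0.0023 -0.0016 -1.    ] w 35.2 F [-2.3 -6.8  6.3]
tool delta [-0.5  0.8 -0. ] rows>= 0.0
rz total -0.003
tilt fix rx,ry -0.0021 -0.0019
side0 -40 -15 61 39.15
side0 -15 10 65 38.6
side0 70 100 62 38.08
side0 100 135 74 38.05
 board 12.76
side3 -40 -15 59 40.9
side3 -15 10 66 40.3
side3 70 100 61 39.46
side3 100 135 73 39.1
 board 12.77
side4 -40 -15 44 42.19
side4 -15 10 67 41.77
side4 70 100 63 40.03
side4 100 135 69 38.83
 board 12.66
```

View pics/side4.png

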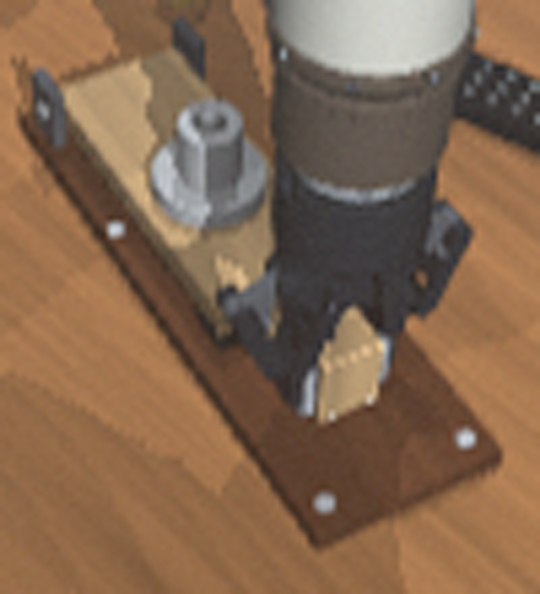

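Lift at the free end measures about 3.4 to 4.1 mm from depth, and 3.8 mm from geometry. I'll let it settle, then check once more.

```bash
python3 -m jog '[{"hand":25,"dx":0,"dy":0,"dz":0,"rx":0,"ry":0,"rz":0},{"hand":25,"dx":0,"dy":0,"dz":0,"rx":0,"ry":0,"rz":0},{"hand":25,"dx":0,"dy":0,"dz":0,"rx":0,"ry":0,"rz":0},{"hand":25,"dx":0,"dy":0,"dz":0,"rx":0,"ry":0,"rz":0},{"hand":25,"dx":0,"dy":0,"dz":0,"rx":0,"ry":0,"rz":0}]'
python3 -m jog '[{"hand":25,"dx":0,"dy":0,"dz":0,"rx":0,"ry":0,"rz":0},{"hand":25,"dx":0,"dy":0,"dz":0,"rx":0,"ry":0,"rz":0},{"hand":25,"dx":0,"dy":0,"dz":0,"rx":0,"ry":0,"rz":0}]'
python3 wp.py; python3 -c "
from bench import arm
print(abs(arm.read_state()['joint_vel']).max())"
```

```text
clock: 20.77
position: [583.3, -31.5, -17.6]
ee_rot: [0.119, 0.993, -0.001, -0.001]
contact_force: [-2.9, -6.7, 6.7]
gripper_width: 35.4
clock: 21.02
position: [583.3, -31.5, -17.6]
ee_rot: [0.119, 0.993, -0.001, -0.001]
contact_force: [-2.9, -7.0, 7.4]
gripper_width: 35.3
tip x 9.2 y 0.5
t 21.02 pos [583.3 -31.5 -17.6] yaw 166.3 z [-0.0022 -0.0015 -1.    ] w 35.3 F [-2.9 -7.   7.4]
tool delta [-0.5  0.8 -0. ] rows>= 0.0
rz total -0.003
tilt fix rx,ry -0.002 -0.0018
0.0014899122012041965
```

The pose is steady, so I'm handing the job in.

```bash
python3 -c "
from bench import arm
print(arm.job_done())"
```

```text
the job is handed in; nothing more can be done
None
```

The load is on the post and released, and I handed in with the wedge gripped under the beam, holding it about 4 mm off its pads. No verdict is reported.

**Last checks (clock 21 s):**

| Check | Result |
|---|---|
| Wedge tip along the board | +9 mm, about 54 mm under the beam |
| Wedge off-centre | 0.5 mm |
| Wedge on the board | held in the fingers at the height where it first touched the board |
| Beam lift at the free end | 3.4–4.1 mm from side-camera depth, 3.8 mm from the wedge geometry |
| Load | upright and seated on the post in the last side image |
| Arm | steady, 7 N push, grip width 35 mm |

**What disagreed:**
- **Finger tips:** they were about 38 mm behind the reported tool point (52 mm when fully open). My first closing on the load went over the top of its collar, pressing about 7.5 N. The load did not move, so I opened, went lower and grasped it again.
- **Post position:** the top and wrist cameras differed by about 4 mm. I used the wrist value, which matched the board's given sizes.

**Not checked directly:** whether the robot touches the beam or load, which I judged only from clearances and the side view. I also did not re-measure the bystanders, though none were contacted as far as I could see.

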